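# Load the packing-tape stand

### The arm

A 6-joint arm with a two-finger parallel gripper is mounted at the origin on the work surface. World frame = base frame: x ahead of the robot, y to its left, z up, the work surface at z = 0. Lengths are in m, angles in rad, forces in N, time in s.
With the tool pointing down it reaches from about 0.375 to 0.925 m from the base axis. Payload 5.7 kg.
Tool frame: the origin (TCP) lies at the very end of the fingers, on their centre line; the grasp point (between the pads) lies bot.grip_point_offset behind it (bot.grip_point_offset is the distance from the TCP to the grasp point, in m); x points along the fingers, y is the direction in which the jaws open and shut, and the axes are right-handed (so a half turn about x gives the same grasp; the last joint's range is limited). The gripper opens to 88 mm and grips with 3 to 60 N. Pads are 20 mm wide; open, the fingers measure 115 mm over their backs; the gripper's body (75 mm by 178 mm) begins 61 mm behind the grasp point.
Start: joints at [1.126, 0.359, 1.51, -0, 1.272, -0.115], TCP at [0.194, 0.568, 0.223] pointing down, gripper open.
Joint ranges: [-2.97, 2.97], [-1.01, 2.36], [0.21, 2.38], [-0.96, 4.11], [0.2, 2.71], [-2.98, 2.98]. Speed limits (rad/s): [2.39, 2.39, 3.14, 3.14, 3.14, 3.14].

### API

Orientations are given as a rotation vector (axis times angle).
In Python, from cell import status, vision, workorder, bot gives the robot as it stands.
- The arm moves only by the tool move_arm, never from a script. Its argument "moves" is a list of rows, each an object with "dp": the shift along the tool's x, y, z in mm, a list of three; "rotation": the turn, a rotation vector about the tool's x, y, z in rad, a list of three; "jaw": the closure, from -1 (fully open) to 1 (shut). A call has 1 to 12 rows; each row shifts and turns the commanded pose from where the row before left it, along the tool's axes as they then stand; what a row does not reach is not made up. A row lasts 1/12 s, in which the tool goes at most 41.7 mm and 7.16 degrees, less where a joint would pass 70% of its speed; a pose out of reach is approached as far as the arm can. A call with a gripper value outside its range is refused whole. The fingers move at their own pace and stop on an object; "grip_force" is the grip in N (left out, the last holds). Time passes only in rows, so rows that do not move let the fingers close. It gives the time, the measured TCP pose, the force and the opening at its end, in the units of the state.
- status.get_obs(): the state, without advancing time (a new reading comes with each control period).
- vision.snapshot(name): name is "scene" or "side" or "wrist"; returns the picture (400x640x3 uint8, red, green, blue); there is no depth.
- vision.camera_info(name): a dict with "fx", "fy", "cx", "cy" (pixels), "distortion" ([k1, k2, p1, p2, k3] as OpenCV has them; the pictures are not rectified), "pose" (4x4, takes a point from camera to world coordinates); the wrist camera has in their place "hand_eye" (4x4, takes a point from camera to tool coordinates, whose origin is the TCP and whose axes are the tool frame's). Camera axes: x right, y down, z forward; pixel columns grow to the right and rows downward; lengths in m; the calibration is good to about 2 mm. A picture is of the moment at which its call begins: read the wrist's pose just before it. camera_info takes no time and is no camera call.
- workorder.finish_job(): hands the job in, once; it reports no verdict.
The state is a dict: "time_s": time; "joints": joint angles; "qd": joint speeds; "effort": joint torques, N m; "eef_pos": TCP position; "tool_rot": TCP orientation; "wrist_force": force on the tool from outside, world axes, zero at the start; "torque": the same for the moment, N m; "grip_width": opening from 0.0 (shut) to 1.0 (fully open).
Only numpy, scipy, OpenCV 4.12 (cv2) and the standard library are available. Lean on these libraries where they do the work, as an engineer would, in place of code of your own. Each camera call takes 0.05 s, during which the arm holds its last target.

### The job

Load the tape stand for the packing: hang the brown roll of tape on the rod first and then the white one outside it, slid back towards the upright far enough to make room, and finally push the red end cap fully home on the rod's end. Leave the keys, the key safe, the glass votive and the other things on the table where they are.

Things in the scene. Friction and masses are not known exactly. Their poses are not given: they have to be found in the camera images.
- rod_root (a point): the point on the axis of the tape stand's rod where the rod leaves the stand's upright. The stand is fixed to the table: grey steel base 150 x 160 x 8 mm (its long side under the rod, reaching 110 mm out from the upright's rod-side face), a grey upright 90 mm wide, 12 mm thick and 160 mm high, and one wooden rod, level, 25 mm in diameter, 150 mm long, axis 140 mm above the table, free at one end. Axes: the rod runs along this point's -y; z is up.
- rod_tip (a point): centre of the rod's free end face, 150 mm from rod_root. The last 8 mm taper from 25 to 17 mm in diameter.
- brown_roll: roll of brown packing tape, a rigid ring: 116 mm outside diameter, 76 mm hole (so the ring is 20 mm thick), 48 mm wide, about 0.3 kg. It stands on edge on the table, hole axis level. Origin: the centre of the hole, mid-width. Its y axis is the hole's axis (either way round is alike). Can be taken from above across its 48 mm width. Hanging on the rod, its centre is about 25 mm below the rod's axis and its top 33 mm above it.
- white_roll: roll of white packing tape; size, mass, origin and axes as the brown roll.
- end_cap: red plastic end cap, a block 50 x 50 mm across and 60 mm long, about 0.11 kg, lying on the table with its bore level. Origin: the block's centre. Its +y axis points out of the bore's mouth; x is level across it, z up. The round blind bore is 29 mm in diameter and 40 mm deep (the rod is 25 mm). Fully home, the rod's end meets the bore's floor: the mouth is then 110 mm from rod_root, which leaves 14 mm to spare for two rolls pushed together against the upright.
- cap_mouth (a point): centre of the bore's mouth, 30 mm from the cap's centre along its +y.
- cap_floor (a point): centre of the bore's floor, 10 mm from the cap's centre along its -y.
- votive: amber glass votive holder, 72 mm across, 70 mm high; origin under its centre. A bystander.
- key_safe: black plastic key safe lying on its back, 85 x 125 x 46 mm; origin under its centre. A bystander.
- key1: silver key, about 64 mm long, 4 mm thick, flat on the table. A bystander.
- key2: the other silver key, alike. A bystander.
- coaster: round beech coaster, 96 mm across, 10 mm thick. A bystander.
- spatula_head: green silicone spatula head, 55 x 120 mm, 14 mm thick. A bystander.
Things that resemble listed ones, but are neither listed nor needed, are in the scene too. Leave any green look-alike of the brown_roll alone.

How it is judged:
By the outcome, as a careful person would: the job done as asked, in the order asked, and still so for the second after the job is handed in, with the robot touching nothing.
It also fails if it takes over 72 s, if anything falls off the work surface, if the arm or the gripper's body presses on something with over 40 N, if the wrist force passes 120 N, or if a joint passes its speed limit or range.

## Working session

There is one attempt and no reset: what is moved stays moved. The work goes in short steps, Python scripts to look and compute and a tool call to move; the robot and the scene stay as the last step left them, time stands still between calls to the robot, and variables do not carry over. Pictures are saved under pics/ and viewed, and the job is handed in when it is done.

Besides the shell and the picture viewer there is one more tool, called after "Emit:" as name([rows], argument=value, ...), one row to a line, values as JSON. move_arm: Moves the arm, as the interface text tells. Its arguments: {"type":"object","properties":{"moves":{"type":"array"},"grip_force":{"type":"number"}},"required":["moves"]}

```bash
ls; mkdir -p pics
cat > h.py <<'E'
import numpy as np, cv2
from cell import status, vision, workorder, bot
from scipy.spatial.transform import Rotation as R
def snap(n,f):
    im=vision.snapshot(n); cv2.imwrite('pics/'+f,im[:,:,::-1]); return im
E
python3 - <<'E'
from h import *
for n in ["scene","side","wrist"]:
    snap(n,n+"0.png"); print(n,vision.camera_info(n))
print(status.get_obs(), bot.grip_point_offset)
E
```

```text
pics
scene {'fx': 413.32911845081196, 'fy': 413.32911845081196, 'cx': 320.1401877894687, 'cy': 195.3464388835432, 'distortion': array([0.01839041, 0.        , 0.        , 0.        , 0.        ]), 'pose': array([[-0.62758289,  0.63698861, -0.44764408,  0.9753588 ],
       [ 0.7784947 ,  0.5202727 , -0.35108735,  0.35630355],
       [ 0.00925835, -0.56882495, -0.8224065 ,  0.9632299 ],
       [ 0.        ,  0.        ,  0.        ,  1.        ]])}
side {'fx': 425.1496214959148, 'fy': 425.1496214959148, 'cx': 319.76318803040976, 'cy': 204.12801092355988, 'distortion': array([0.01092322, 0.        , 0.        , 0.        , 0.        ]), 'pose': array([[ 0.99339974, -0.08191855,  0.08028887,  0.39867324],
       [-0.11238001, -0.55490803,  0.82428624, -1.16395409],
       [-0.0229714 , -0.82786861, -0.5604515 ,  0.88972501],
       [ 0.        ,  0.        ,  0.        ,  1.        ]])}
wrist {'fx': 319.39615503003824, 'fy': 319.39615503003824, 'cx': 323.3928749017579, 'cy': 197.355741992811, 'distortion': array([0.0054907, 0.       , 0.       , 0.       , 0.       ]), 'hand_eye': array(
[... 309 characters left out ...]
        1.00000000e+00]])}
{'time_s': 0.15, 'joints': array([ 1.12588100e+00,  3.59353998e-01,  1.51115247e+00,  3.50651589e-05,
        1.27251823e+00, -1.15102903e-01]), 'qd': array([-1.41832432e-03, -1.22860366e-03, -2.63825686e-03, -5.31699069e-04,
        1.27715437e-03,  8.31392725e-05]), 'effort': array([ 5.57387066e-04, -5.15757465e+01, -2.71006197e+01,  6.75084977e-02,
        3.05907195e-02, -2.82105151e-05]), 'eef_pos': array([0.19408991, 0.56718866, 0.22200604]), 'tool_rot': array([ 0.25776733,  1.55568359, -0.25992275]), 'wrist_force': array([ 0.25149472, -0.35179281,  0.10374697]), 'torque': array([-0.00613599,  0.05924901,  0.00346321]), 'grip_width': 1.001038000575787} 0.0187
```

View pics/scene0.png

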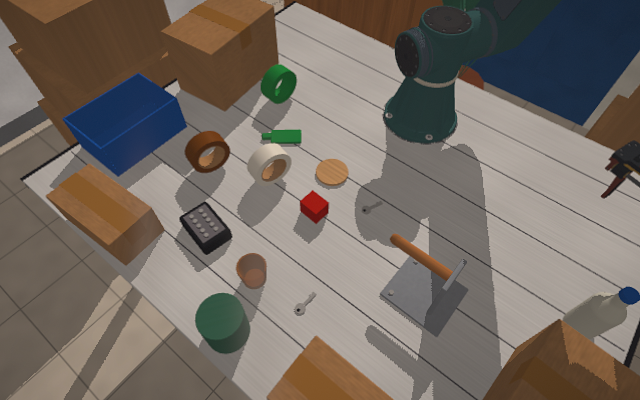

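View pics/side0.png

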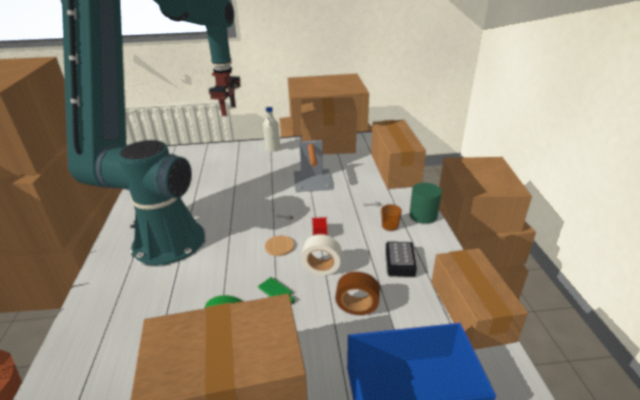

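View pics/wrist0.png

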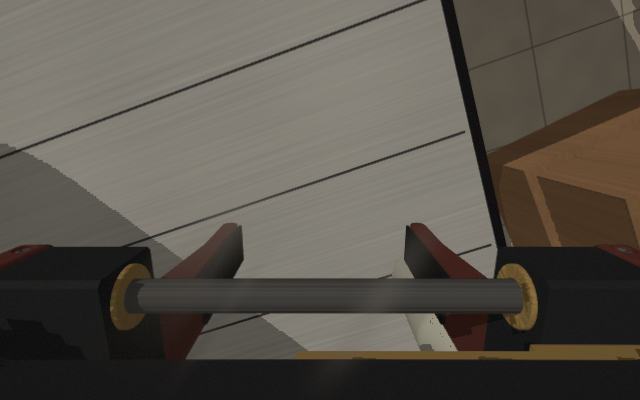

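The scene view shows the brown roll at about (207,152), the white roll at (270,163), the red cap at (314,207), and the rod running from (452,275) to (395,240). The side view shows the brown roll at (358,293), the white at (322,255), the cap at (319,225) and the rod at (312,155). The wrist camera sees only bare table.

Run:
```python
from h import *
a=cv2.imread('pics/scene0.png');b=cv2.imread('pics/side0.png')
A=cv2.resize(a[120:240,170:350],None,fx=4.4,fy=4.4,interpolation=cv2.INTER_CUBIC);cv2.imwrite('pics/c1.png',A)
A=cv2.resize(a[220:345,365:485],None,fx=4.6,fy=4.6,interpolation=cv2.INTER_CUBIC);cv2.imwrite('pics/c2.png',A)
A=cv2.resize(b[130:320,260:420],None,fx=3.1,fy=3.1,interpolation=cv2.INTER_CUBIC);cv2.imwrite('pics/c3.png',A)
```

```text
(no output)
```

View pics/c1.png

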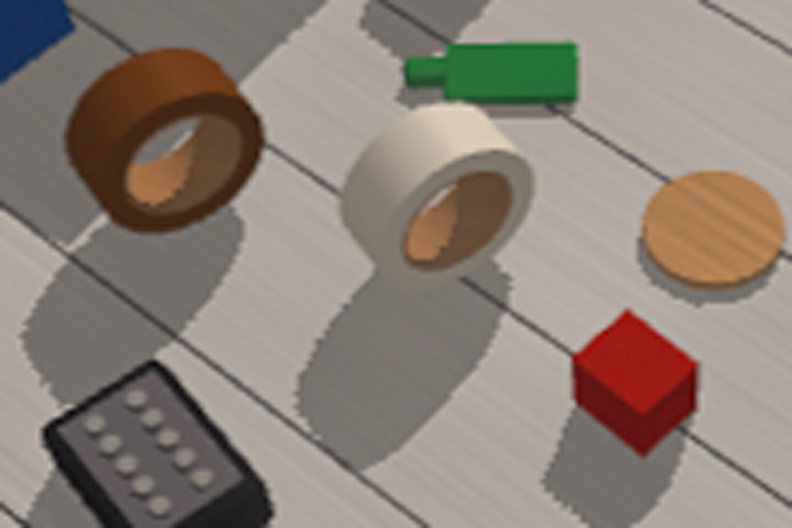

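View pics/c2.png

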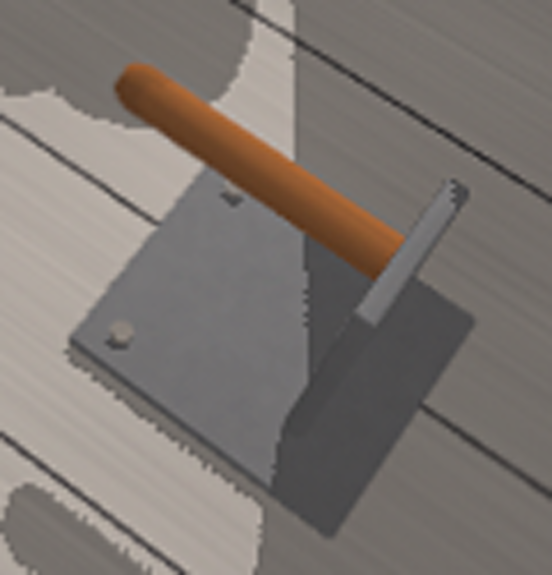

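View pics/c3.png

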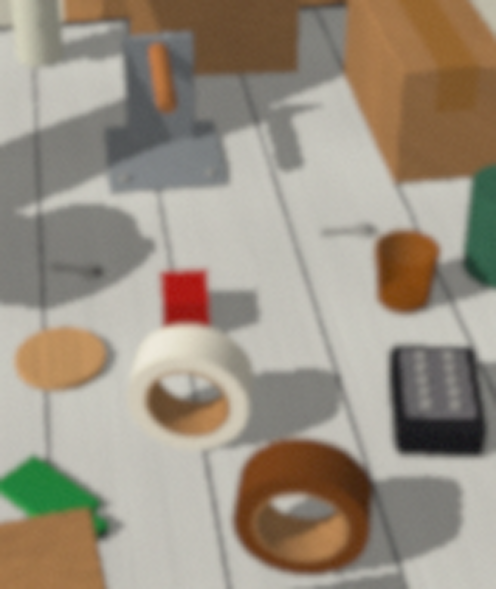

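```bash
cat >> h.py <<'E'
def ray(n,uv,pose=None):
    c=vision.camera_info(n);K=np.array([[c['fx'],0,c['cx']],[0,c['fy'],c['cy']],[0,0,1]])
    p=cv2.undistortPoints(np.array(uv,float).reshape(-1,1,2),K,c['distortion']).reshape(-1,2)
    P=c['pose'] if pose is None else pose
    d=np.c_[p,np.ones(len(p))]@P[:3,:3].T
    return P[:3,3],d
def onz(n,uv,z,pose=None):
    o,d=ray(n,uv,pose);z=np.broadcast_to(z,len(d));return o+d*((z-o[2])/d[:,2])[:,None]
def proj(n,X,pose=None):
    c=vision.camera_info(n);K=np.array([[c['fx'],0,c['cx']],[0,c['fy'],c['cy']],[0,0,1]])
    P=np.linalg.inv(c['pose'] if pose is None else pose)
    return cv2.projectPoints(np.array(X,float).reshape(-1,3),cv2.Rodrigues(P[:3,:3])[0],P[:3,3],K,c['distortion'])[0].reshape(-1,2)
def tri(a,ua,b,ub):
    o1,d1=ray(a,ua);o2,d2=ray(b,ub);d1=d1[0];d2=d2[0]
    t=np.linalg.lstsq(np.c_[d1,-d2],o2-o1,rcond=None)[0]
    p,q=o1+t[0]*d1,o2+t[1]*d2;return (p+q)/2,np.linalg.norm(p-q)
def wpose():
    s=status.get_obs();T=np.eye(4);T[:3,:3]=R.from_rotvec(s['tool_rot']).as_matrix();T[:3,3]=s['eef_pos']
    return T@vision.camera_info('wrist')['hand_eye']
E
python3 - <<'E'
from h import *
# zoomed readings
c1=lambda x,y:(170+x/4.4-.4,120+y/4.4-.4)
c2=lambda x,y:(365+x/4.6-.4,220+y/4.6-.4)
print('base corners z8',onz('scene',[c2(72,340),c2(330,535),c2(473,320)],.008).round(4))
print('upright top',onz('scene',[c2(455,180),c2(360,315),c2(375,325)],.16).round(4))
print('rod axis: tip/root', onz('scene',[c2(133,90),c2(395,260)],.14).round(4))
print('cap top', onz('scene',[c1(627,311),c1(574,357),c1(642,415),c1(697,373)],.05).round(4))
# rolls: extent centroids
for nm,n,box,f in [('brown','scene',(180,125,235,178),0),('brown','side',(330,265,385,320),0),('white','scene',(243,140,296,190),1),('white','side',(298,232,346,278),1)]:
    im=cv2.imread(f'pics/{n}0.png');x0,y0,x1,y1=box;cr=im[y0:y1,x0:x1];h=cv2.cvtColor(cr,cv2.COLOR_BGR2HSV)
    if f==0: m=(h[...,0]<20)&(h[...,1]>90)
    else: m=((h[...,2]>215) if n=='side' else (h[...,2]>175))|((h[...,1]>75)&(h[...,0]<25))
    m=m.astype(np.uint8);k=cv2.morphologyEx(m,cv2.MORPH_OPEN,np.ones((2,2)))
    cs,_=cv2.findContours(k,cv2.RETR_EXTERNAL,cv2.CHAIN_APPROX_NONE);c=max(cs,key=cv2.contourArea);hl=cv2.convexHull(c);M=cv2.moments(hl)
    u=(x0+M['m10']/M['m00'],y0+M['m01']/M['m00']);print(nm,n,np.round(u,1),cv2.boundingRect(hl),onz(n,[u],.058).round(4))
    v=cr.copy();cv2.drawContours(v,[hl],-1,(0,255,0),1);cv2.imwrite(f'pics/m_{nm}_{n}.png',cv2.resize(v,None,fx=5,fy=5))
E
cd pics; python3 -c "
import cv2,numpy as np
L=[cv2.resize(cv2.imread(f),(270,270)) for f in ['m_brown_scene.png','m_brown_side.png','m_white_scene.png','m_white_side.png']]
cv2.imwrite('mm.png',np.vstack([np.hstack(L[:2]),np.hstack(L[2:])]))"
```

```text
base corners z8 [[0.5879 0.2418 0.008 ]
 [0.5908 0.3971 0.008 ]
 [0.4448 0.3998 0.008 ]]
upright top [[0.4725 0.3544 0.16  ]
 [0.5589 0.3528 0.16  ]
 [0.5588 0.3603 0.16  ]]
rod axis: tip/root [[0.5161 0.2088 0.14  ]
 [0.5145 0.352  0.14  ]]
cap top [[ 0.4791 -0.0609  0.05  ]
 [ 0.5257 -0.064   0.05  ]
 [ 0.5317 -0.006   0.05  ]
 [ 0.4877  0.0008  0.05  ]]
brown scene [207.9 152.3] (6, 7, 45, 42) [[ 0.569  -0.3724  0.058 ]]
brown side [358.5 294.1] (7, 8, 44, 43) [[ 0.5717 -0.3785  0.058 ]]
white scene [274.6 170.9] (20, 20, 24, 23) [[ 0.4983 -0.1798  0.058 ]]
white side [320.8 262.9] (10, 23, 27, 17) [[ 0.4866 -0.243   0.058 ]]
```

View pics/mm.png

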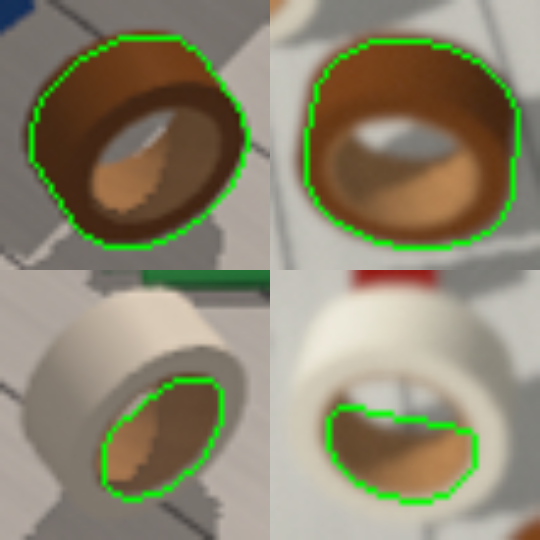

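The hulls fit the brown roll well, but the white-roll mask only caught its inside. Next I check which way the cap's mouth faces and fit the white roll from its face rims.

Run:
```python
from h import *
a=cv2.imread('pics/scene0.png');b=cv2.imread('pics/side0.png')
A=cv2.resize(a[187:227,295:335],(395,395),interpolation=cv2.INTER_CUBIC);B=cv2.resize(b[210:240,305:335],(395,395),interpolation=cv2.INTER_CUBIC)
o=np.hstack([A,B]);o=np.clip(o.astype(float)*np.array([1,1,1.3]) ,0,255);cv2.imwrite('pics/cap.png',o)
print(a[200:224,318:328,2])
s=status.get_obs();print(R.from_rotvec(s['tool_rot']).as_matrix().round(3))
c1=lambda x,y:(170+x/4.4-.4,120+y/4.4-.4)
c3=lambda x,y:(260+x/3.1-.4,130+y/3.1-.4)
# tops: highest outline ; fit via contact ellipse: hull extents hand-read. white scene hull bbox x 342..533,y 102..292
print('white', onz('scene',[c1(437,196)],.058), onz('side',[c3(191,384)],.058))
# side front face ellipse centre (hole): white (187,403) ; brown (301,527)
print('side face centres', onz('side',[c3(188,403),c3(301,528)],.058))
# scene near face hole ellipse centre
print('scene face centres', onz('scene',[c1(457,220),c1(184,163)],.058))
```

```text
[[158 158 158 158 158 158 157 160 170 175]
 [159 157 158 158 158 158 157 158 161 169]
 [159 158 158 158 159 159 158 158 159 159]
 [158 158 158 158 158 158 158 159 159 146]
 [159 158 158 159 158 159 159 159 146 113]
 [159 158 158 158 158 159 159 147 114  94]
 [158 159 158 158 159 159 147 114  96  96]
 [158 158 159 160 159 146 115  96  98  96]
 [158 159 159 160 142 105  96  96  98  97]
 [159 160 157 141 105  98  99 100 100  96]
 [159 153 125  96 101 103 102 103 101  95]
 [151 126  96 102 105 105 104 103 101  96]
 [115  96  99 105 106 106 105 103  99  95]
 [ 97 100 104 106 106 106 106 101  98 106]
 [ 99 102 105 106 106 106 103  99 102 140]
 [100 103 104 105 105 103 101 107 114 142]
 [100 102 103 104 103 100 100 111 119 148]
 [ 99 100 103 102 103  96  66  73 132 180]
 [ 99 100 100 101 111 120 109  77 101 154]
 [ 99  99 104 112 118 118 117 134 137  81]
 [ 99 104 114 118 116 115 115 143 184 159]
 [105 114 119 119 118 116 112 140 179 179]
 [114 118 119 119 119 117 117 145 176 176]
 [120 118 117 117 118 116 144 181 175 172]]
[[-0.001  0.324  0.946]
 [-0.001  0.946 -0.324]
 [-1.    -0.001 -0.   ]]
white [[ 0.49067954 -0.20817745  0.058     ]] [[ 0.49262532 -0.20186915  0.058     ]]
side face centres [[ 0.48667441 -0.22859216  0.058     ]
 [ 0.5631457  -0.39807372  0.058     ]]
scene face centres [[ 0.49696081 -0.18517394  0.058     ]
 [ 0.57373737 -0.35250306  0.058     ]][ WARN:0@0.780] global loadsave.cpp:1063 imwrite_ Unsupported depth image for selected encoder is fallbacked to CV_8U.
```

View pics/cap.png

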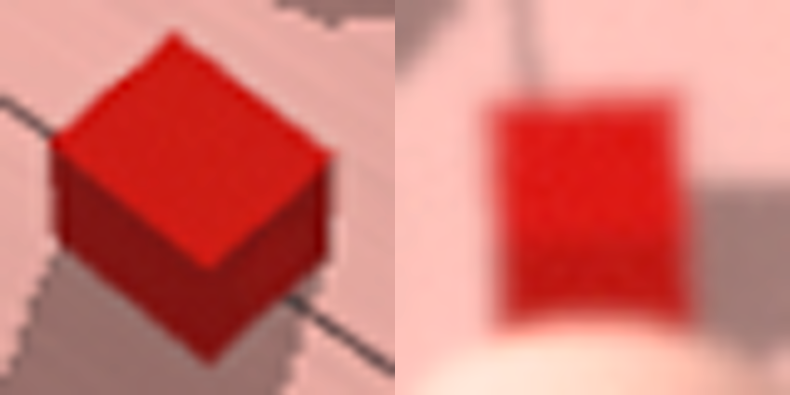

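The scene view shows no bore on the cap's +x or +y faces. The 60 mm length runs along y, so the mouth should be at −y, facing the white roll, and I'll confirm that with the wrist camera. The rod is at x≈0.5155, root y≈0.353, tip y≈0.203, pointing along −y. The brown roll is at about (0.570,−0.375) and the white at (0.4915,−0.205), both yawed about −13°. I'm moving over the brown roll.

Emit:
move_arm([
  {"dp": [-1, -25.6, 22], "rotation": [0, 0, 0], "jaw": -1},
  {"dp": [-1, -25.6, 22], "rotation": [0, 0, 0], "jaw": -1},
  {"dp": [-1, -25.6, 22], "rotation": [0, 0, 0], "jaw": -1},
  {"dp": [-1, -25.6, 22], "rotation": [0, 0, 0], "jaw": -1},
  {"dp": [-1, -25.6, 22], "rotation": [0, 0, 0], "jaw": -1},
  {"dp": [-1, -25.6, 22], "rotation": [0, 0, 0], "jaw": -1},
  {"dp": [-1, -25.6, 22], "rotation": [0, 0, 0], "jaw": -1},
  {"dp": [-1, -25.6, 22], "rotation": [0, 0, 0], "jaw": -1},
  {"dp": [-1, -25.6, 22], "rotation": [0, 0, 0], "jaw": -1},
  {"dp": [-1, -25.6, 22], "rotation": [0, 0, 0], "jaw": -1},
  {"dp": [-1, -25.6, 22], "rotation": [0, 0, 0], "jaw": -1},
  {"dp": [-1, -25.6, 22], "rotation": [0, 0, 0], "jaw": -1},
], grip_force=25)

```text
time_s: 1.15
eef_pos: [0.3447, 0.1899, 0.2347]
tool_rot: [0.259, 1.555, -0.259]
wrist_force: [1.1, 0.1, 0.5]
grip_width: 0.997
```

Emit:
move_arm([
  {"dp": [-1, -25.6, 22], "rotation": [0, 0, 0], "jaw": -1},
  {"dp": [-1, -25.6, 22], "rotation": [0, 0, 0], "jaw": -1},
  {"dp": [-1, -25.6, 22], "rotation": [0, 0, 0], "jaw": -1},
  {"dp": [-1, -25.6, 22], "rotation": [0, 0, 0], "jaw": -1},
  {"dp": [-1, -25.6, 22], "rotation": [0, 0, 0], "jaw": -1},
  {"dp": [-1, -25.6, 22], "rotation": [0, 0, 0], "jaw": -1},
  {"dp": [-1, -25.6, 22], "rotation": [0, 0, 0], "jaw": -1},
  {"dp": [-1, -25.6, 22], "rotation": [0, 0, 0], "jaw": -1},
])

```text
time_s: 1.82
eef_pos: [0.4449, -0.061, 0.2427]
tool_rot: [0.259, 1.555, -0.259]
wrist_force: [0.6, 0.8, 0.0]
grip_width: 0.999
```

Run:
```python
from h import *
s=status.get_obs();print(s['time_s'],s['eef_pos'],R.from_rotvec(s['tool_rot']).as_matrix().round(3).tolist(),s['joints'].round(2))
np.save('pics/w1.npy',wpose());snap('wrist','w1.png')
```

```text
1.8167 [ 0.44488746 -0.06097787  0.2426658 ] [[-0.0, 0.324, 0.946], [0.0, 0.946, -0.324], [-1.0, 0.0, -0.0]] [-0.29  0.12  1.79  0.    1.23 -1.53]
```

View pics/w1.png

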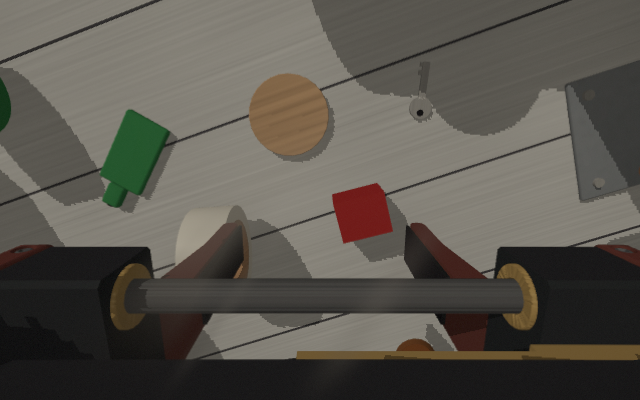

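The wrist view shows the cap's top at about (362,213), solid on its visible sides, and the white roll behind the left finger at (210,240). I continue to the brown roll, offset so that it appears in front of the gripper.

Emit:
move_arm([
  {"dp": [0, -23.3, 25.5], "rotation": [0, 0, 0], "jaw": -1},
  {"dp": [0, -23.3, 25.5], "rotation": [0, 0, 0], "jaw": -1},
  {"dp": [0, -23.3, 25.5], "rotation": [0, 0, 0], "jaw": -1},
  {"dp": [0, -23.3, 25.5], "rotation": [0, 0, 0], "jaw": -1},
  {"dp": [0, -23.3, 25.5], "rotation": [0, 0, 0], "jaw": -1},
  {"dp": [0, -23.3, 25.5], "rotation": [0, 0, 0], "jaw": -1},
  {"dp": [0, -23.3, 25.5], "rotation": [0, 0, 0], "jaw": -1},
  {"dp": [0, -23.3, 25.5], "rotation": [0, 0, 0], "jaw": -1},
  {"dp": [0, -23.3, 25.5], "rotation": [0, 0, 0], "jaw": -1},
  {"dp": [0, -23.3, 25.5], "rotation": [0, 0, 0], "jaw": -1},
  {"dp": [0, -23.3, 25.5], "rotation": [0, 0, 0], "jaw": -1},
])

```text
time_s: 2.78
eef_pos: [0.6276, -0.3937, 0.2421]
tool_rot: [0.259, 1.556, -0.259]
wrist_force: [0.7, 0.4, -0.7]
grip_width: 1.003
```

Run:
```python
from h import *
T=np.load('pics/w1.npy')
print('cap',onz('wrist',[(333,194),(378,183),(392,232),(344,243)],.05,T).round(4).tolist())
s=status.get_obs();print(s['time_s'],s['eef_pos'])
np.save('pics/w2.npy',wpose());snap('wrist','w2.png')
```

```text
cap [[0.4665, -0.056, 0.05], [0.4709, -0.0037, 0.05], [0.5326, -0.0049, 0.05], [0.5274, -0.0626, 0.05]]
2.7833 [ 0.62763701 -0.39365296  0.24211742]
```

View pics/w2.png

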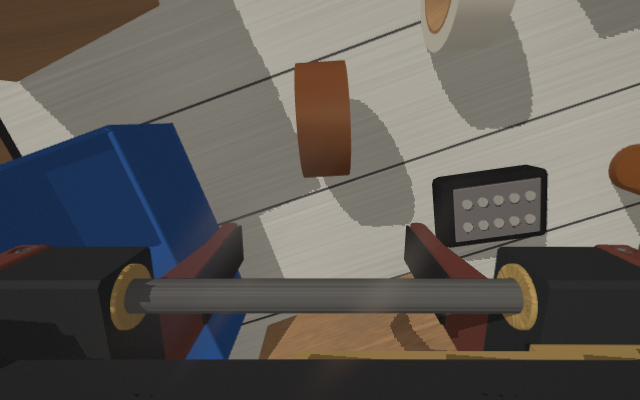

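Run:
```python
from h import *
a=cv2.imread('pics/w1.png')
A=cv2.resize(a[170:255,320:405],(595,595),interpolation=cv2.INTER_CUBIC);cv2.imwrite('pics/cap2.png',np.clip(A*1.4,0,255).astype(np.uint8))
b=cv2.imread('pics/w2.png');h=cv2.cvtColor(b,cv2.COLOR_BGR2HSV)
m=((h[...,0]<15)&(h[...,1]>130)).astype(np.uint8);m[:,:280]=0;m[:,365:]=0;m[190:]=0;m[:50]=0
c=max(cv2.findContours(m,0,1)[0],key=cv2.contourArea);print(cv2.boundingRect(c),cv2.minAreaRect(c))
for r in range(60,180,8):
    x=np.where(m[r])[0]
    if len(x):print(r,x.min(),x.max())
```

```text
(295, 61, 56, 115) ((322.5837097167969, 118.25791931152344), (113.68070983886719, 53.5583610534668), 87.27368927001953)
68 295 345
76 295 346
84 295 347
92 295 347
100 295 348
108 296 348
116 296 349
124 297 349
132 298 349
140 298 350
148 299 350
156 301 349
164 313 349
172 311 348
```

View pics/cap2.png

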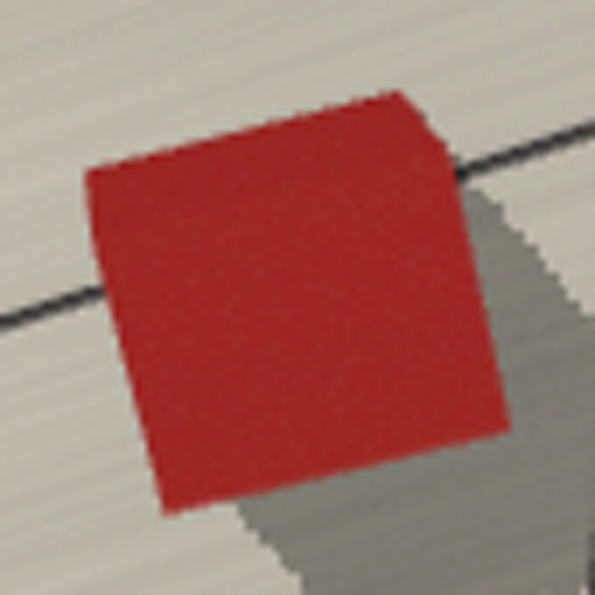

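Run:
```python
from h import *
T=np.load('pics/w2.npy')
L=onz('wrist',[(294.8,84),(298,140),(347.5,84),(350.5,140),(295.8,114),(349.3,114)],.115,T);print(L.round(4).tolist())
print('yaw from x',[np.degrees(np.arctan2(*(L[i+1]-L[i])[[1,0]])) for i in (0,2)], 'width',np.linalg.norm(L[5]-L[4]))
# far/near tangent extents: rows 61 & 176 -> circle centre along x
o,d=ray('wrist',[(320,61),(326,176)],T)
# in plane through o: solve circle r .058 at z=.058 tangent
for v in d: print(v)
h=o[2]-.058; dirs=[np.array([v[0],v[2]])/np.hypot(v[0],v[2]) for v in d]
b=dirs[0]+dirs[1]; b/=np.linalg.norm(b); print('cx',o[0]+b[0]/-b[1]*h, 'half-angle dist', .058/np.sin(np.arccos(dirs[0]@dirs[1])/2), h)
T=np.load('pics/w1.npy')
z=lambda x,y:(320+x/7-.4,170+y/7-.4)
C=onz('wrist',[z(95,235),z(455,165),z(510,430),z(162,515)],.05,T);print('cap',C.round(4).tolist(),C.mean(0))
```

```text
[[0.5312, -0.3858, 0.115], [0.5765, -0.3995, 0.115], [0.5458, -0.3431, 0.115], [0.5918, -0.3551, 0.115], [0.5548, -0.3936, 0.115], [0.57, -0.3492, 0.115]]
yaw from x [np.float64(-16.69012284559997), np.float64(-14.612934262428006)] width 0.046911709752226444
[-0.16715076  0.04793276 -1.07320563]
[ 0.16914956 -0.04752857 -0.98674541]
cx 0.5685390978077262 half-angle dist 0.35928852568915925 0.34653524621548
cap [[0.4768, -0.0593, 0.05], [0.4847, 0.0, 0.05], [0.5316, -0.0041, 0.05], [0.5271, -0.0641, 0.05]] [ 0.50504967 -0.03186099  0.05      ]
```

Brown roll refined to (0.5685,−0.373), yaw −15.5°, width 46.9 mm against the given 48. The cap's centre is (0.505,−0.032), yaw about −5.5°; its solid −x face is visible too, so the mouth is at −y. One quick check that the blue bin is clear of the gripper.

Run:
```python
from h import *
print('bin bottom',onz('scene',[(122,173),(185,123)],0).round(3).tolist(),'rim',[onz('scene',[(118,147),(182,97)],z).round(3).tolist() for z in(.08,.12)])
print(onz('scene',[(162,230)],0), onz('scene',[(105,205)],.1))
s=status.get_obs();print(s['time_s'])
```

```text
bin bottom [[0.755, -0.552, 0.0], [0.506, -0.567, 0.0]] rim [[[0.724, -0.562, 0.08], [0.477, -0.582, 0.08]], [[0.736, -0.52, 0.12], [0.5, -0.54, 0.12]]]
[[ 0.80449507 -0.3104172   0.        ]] [[ 0.86464722 -0.40605285  0.1       ]]
2.8333
```

Emit:
move_arm([
  {"dp": [0, 0, 0], "rotation": [-0.06, 0, 0], "jaw": -1},
  {"dp": [0, 1.4, -20.8], "rotation": [0, 0, 0], "jaw": -1},
  {"dp": [0, 1.4, -20.8], "rotation": [0, 0, 0], "jaw": -1},
  {"dp": [0, 1.4, -20.9], "rotation": [0, 0, 0], "jaw": -1},
  {"dp": [26, 0, 0], "rotation": [0, 0, 0], "jaw": -1},
  {"dp": [26, 0, 0], "rotation": [0, 0, 0], "jaw": -1},
  {"dp": [26, 0, 0], "rotation": [0, 0, 0], "jaw": -1},
  {"dp": [26, 0, 0], "rotation": [0, 0, 0], "jaw": -1},
  {"dp": [20, 0, 0], "rotation": [0, 0, 0], "jaw": -1},
  {"dp": [12, 0, 0], "rotation": [0, 0, 0], "jaw": -1},
  {"dp": [7, 0, 0], "rotation": [0, 0, 0], "jaw": -1},
  {"dp": [0, 0, 0], "rotation": [0, 0, 0], "jaw": -1},
])

```text
time_s: 3.83
eef_pos: [0.5673, -0.3711, 0.0982]
tool_rot: [0.213, 1.563, -0.211]
wrist_force: [0.5, -0.9, 1.0]
grip_width: 1.002
```

Run:
```python
from h import *
s=status.get_obs();print(s['time_s'],s['eef_pos'],R.from_rotvec(s['tool_rot']).as_matrix().round(3).tolist())
snap('wrist','w3.png')
```

```text
3.8333 [ 0.56730546 -0.3710897   0.09820542] [[-0.002, 0.266, 0.964], [0.002, 0.964, -0.266], [-1.0, 0.001, -0.002]]
```

View pics/w3.png

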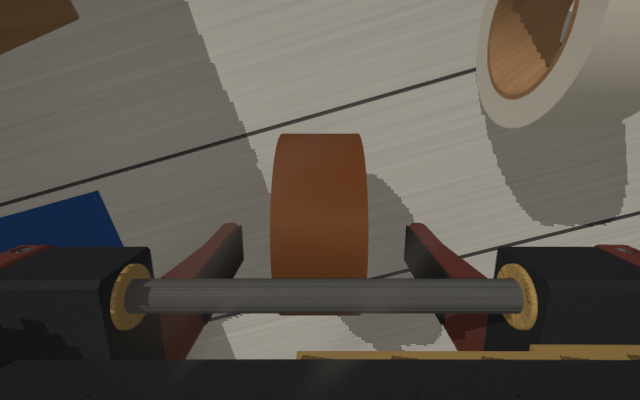

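The roll is centred and square between the fingers (columns 271–368), so I close.

Emit:
move_arm([
  {"dp": [0, 0, 0], "rotation": [0, 0, 0], "jaw": 1},
  {"dp": [0, 0, 0], "rotation": [0, 0, 0], "jaw": 1},
  {"dp": [0, 0, 0], "rotation": [0, 0, 0], "jaw": 1},
  {"dp": [0, 0, 0], "rotation": [0, 0, 0], "jaw": 1},
  {"dp": [0, 0, 0], "rotation": [0, 0, 0], "jaw": 1},
  {"dp": [0, 0, 0], "rotation": [0, 0, 0], "jaw": 1},
  {"dp": [0, 0, 0], "rotation": [0, 0, 0], "jaw": 1},
  {"dp": [0, 0, 0], "rotation": [0, 0, 0], "jaw": 1},
], grip_force=35)

```text
time_s: 4.55
eef_pos: [0.5682, -0.3721, 0.1]
tool_rot: [0.211, 1.56, -0.212]
wrist_force: [-0.5, -0.5, 2.1]
grip_width: 0.54
```

Emit:
move_arm([
  {"dp": [-8, 0, 0], "rotation": [0, 0, 0], "jaw": 1},
  {"dp": [-14, 0, 0], "rotation": [0, 0, 0], "jaw": 1},
  {"dp": [-20, 0, 0], "rotation": [0, 0, 0], "jaw": 1},
  {"dp": [-22, 0, 0], "rotation": [0, 0, 0], "jaw": 1},
  {"dp": [-22, 0, 0], "rotation": [0, 0, 0], "jaw": 1},
  {"dp": [-22, 0, 0], "rotation": [0, 0, 0], "jaw": 1},
  {"dp": [-22, 0, 0], "rotation": [-0.05, 0, 0], "jaw": 1},
  {"dp": [-20, 0, 0], "rotation": [-0.07, 0, 0], "jaw": 1},
  {"dp": [0, 0, 0], "rotation": [-0.08, 0, 0], "jaw": 1},
  {"dp": [0, 0, 0], "rotation": [-0.07, 0, 0], "jaw": 1},
  {"dp": [0, 0, 0], "rotation": [0, 0, 0], "jaw": 1},
])

```text
time_s: 5.47
eef_pos: [0.5678, -0.3717, 0.2502]
tool_rot: [-0.002, 1.571, 0.002]
wrist_force: [0.3, -0.5, -3.3]
grip_width: 0.542
```

Run:
```python
from h import *
s=status.get_obs();print(s['time_s'],s['eef_pos'],R.from_rotvec(s['tool_rot']).as_matrix().round(3).tolist(),s['joints'].round(2),s['wrist_force'])
np.save('pics/w4.npy',wpose());snap('wrist','w4.png')
```

```text
5.4667 [ 0.56783561 -0.37165735  0.25019544] [[-0.0, -0.003, 1.0], [0.0, 1.0, 0.003], [-1.0, 0.0, -0.0]] [-0.68  0.45  1.29 -0.    1.4  -2.25] [ 0.32346597 -0.54846573 -3.26690053]
```

View pics/w4.png

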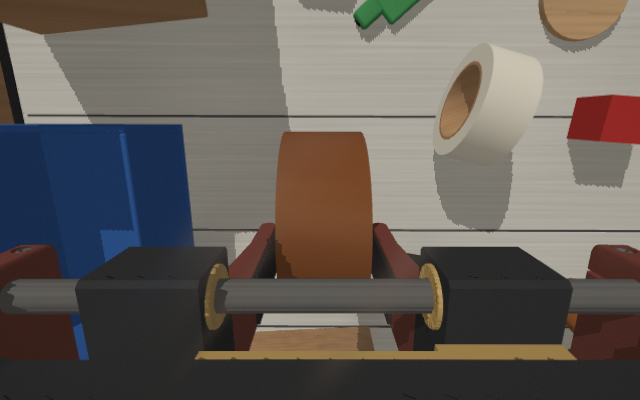

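The brown roll is held straight and level, centred at column 323. I carry it towards the rod.

Emit:
move_arm([
  {"dp": [0, 25, -3], "rotation": [0, 0, 0], "jaw": 1},
  {"dp": [0, 36, -4], "rotation": [0, 0, 0], "jaw": 1},
  {"dp": [0, 36, -4], "rotation": [0, 0, 0], "jaw": 1},
  {"dp": [0, 36, -4], "rotation": [0, 0, 0], "jaw": 1},
  {"dp": [0, 36, -4], "rotation": [0, 0, 0], "jaw": 1},
  {"dp": [0, 36, -4], "rotation": [0, 0, 0], "jaw": 1},
  {"dp": [0, 36, -4], "rotation": [0, 0, 0], "jaw": 1},
  {"dp": [0, 36, -4], "rotation": [0, 0, 0], "jaw": 1},
  {"dp": [0, 36, -4], "rotation": [0, 0, 0], "jaw": 1},
  {"dp": [0, 36, -4], "rotation": [0, 0, 0], "jaw": 1},
  {"dp": [0, 36, -4], "rotation": [0, 0, 0], "jaw": 1},
  {"dp": [0, 36, -4], "rotation": [0, 0, 0], "jaw": 1},
])

```text
time_s: 6.52
eef_pos: [0.52, 0.0508, 0.2495]
tool_rot: [0.002, 1.572, -0.002]
wrist_force: [0.7, 0.8, -2.5]
grip_width: 0.548
```

Emit:
move_arm([
  {"dp": [0, 30, -3], "rotation": [0, 0, 0], "jaw": 1},
  {"dp": [0, 20, -2.3], "rotation": [0, 0, 0], "jaw": 1},
  {"dp": [0, 0, 0], "rotation": [0, 0, 0], "jaw": 1},
])

```text
time_s: 6.77
eef_pos: [0.5142, 0.1029, 0.2494]
tool_rot: [0.001, 1.572, 0.002]
wrist_force: [-0.3, -0.2, -2.5]
grip_width: 0.544
```

Run:
```python
from h import *
s=status.get_obs();print(s['time_s'],s['eef_pos'],R.from_rotvec(s['tool_rot']).as_matrix().round(3).tolist(),s['joints'].round(2))
np.save('pics/w5.npy',wpose());snap('wrist','w5.png');a=snap('side','side5.png');b=snap('scene','scene5.png')
```

```text
6.7667 [0.514245   0.10286947 0.24936857] [[-0.002, -0.001, 1.0], [0.002, 1.0, 0.001], [-1.0, 0.002, -0.002]] [ 0.06  0.23  1.63  0.    1.28 -1.51]
```

View pics/w5.png

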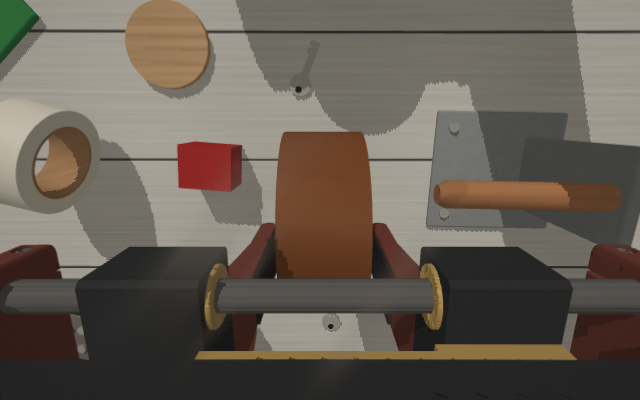

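View pics/scene5.png

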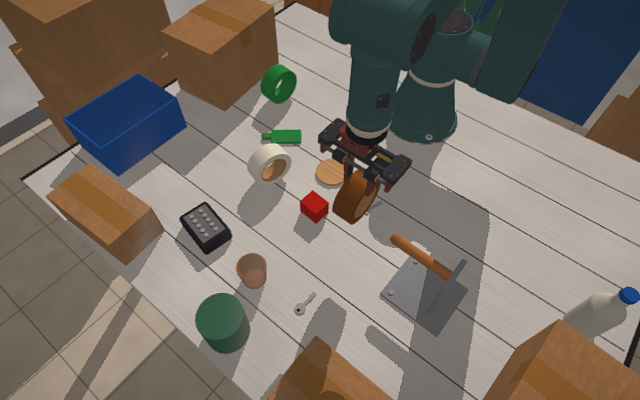

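Run:
```python
from h import *
b=cv2.imread('pics/w5.png');T=np.load('pics/w5.npy')
h=cv2.cvtColor(b,cv2.COLOR_BGR2HSV);m=((h[...,0]<20)&(h[...,1]>100));m[:165]=0;m[225:]=0;m[:,:425]=0
for c in (436,440,445,450,470,500,530,560,590,610,618):
    r=np.where(m[:,c])[0]; print(c,(r.min(),r.max()) if len(r) else None)
cols=np.where(m.sum(0)>3)[0];print(cols.min(),cols.max())
for c in (470,500,540,580,610):
    r=np.where(m[:,c])[0]; print(c,onz('wrist',[(c,(r.min()+r.max())/2)],.14,T).round(4), 'w',np.ptp(onz('wrist',[(c,r.min()-.5),(c,r.max()+.5)],.145,T)[:,0]))
print('tip',onz('wrist',[(cols.min()-.5,195)],.14,T),'root',onz('wrist',[(cols.max()+.5,196)],.14,T))
b2=cv2.resize(b[90:230,0:260],None,fx=3,fy=3,interpolation=cv2.INTER_CUBIC);cv2.imwrite('pics/c5.png',np.clip(b2*1.3,0,255).astype(np.uint8))
```

```text
436 (np.int64(185), np.int64(202))
440 (np.int64(183), np.int64(204))
445 (np.int64(181), np.int64(207))
450 (np.int64(180), np.int64(207))
470 (np.int64(181), np.int64(207))
500 (np.int64(181), np.int64(208))
530 (np.int64(182), np.int64(209))
560 (np.int64(183), np.int64(210))
590 (np.int64(183), np.int64(210))
610 (np.int64(184), np.int64(211))
618 (np.int64(188), np.int64(205))
434 621
470 [[0.5133 0.2319 0.14  ]] w 0.02381857096108675
500 [[0.5137 0.2581 0.14  ]] w 0.024713984122484267
540 [[0.5146 0.2932 0.14  ]] w 0.024740514970939098
580 [[0.5155 0.3282 0.14  ]] w 0.02476293722453704
610 [[0.5164 0.3545 0.14  ]] w 0.02478665206175601
tip [[0.51417302 0.20003965 0.14      ]] root [[0.51500349 0.36422819 0.14      ]]
```

View pics/c5.png

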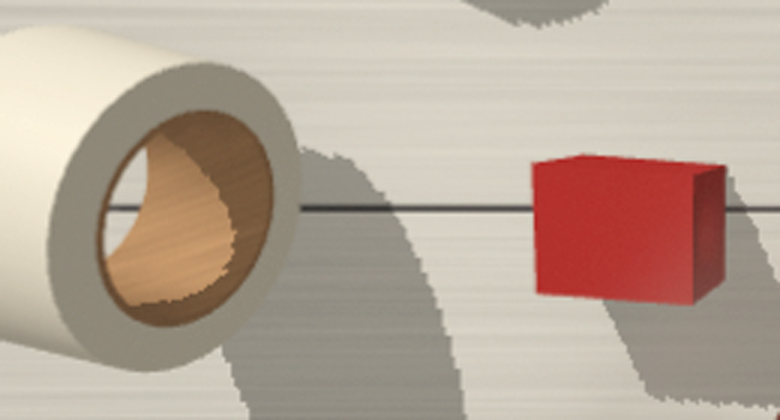

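The wrist view shows the rod well: 25 mm across as given, tip at y≈0.203, root at y≈0.3525, x from 0.5135 to 0.5165, so a yaw of −1.3°. The cap's +y face is solid. I lower the roll to the hole-centre height (TCP z≈0.182) and slide it on.

Emit:
move_arm([
  {"dp": [17, 0, 0], "rotation": [0.022, 0, 0], "jaw": 1},
  {"dp": [25, 0, 0], "rotation": [0, 0, 0], "jaw": 1},
  {"dp": [25, 0, 0], "rotation": [0, 0, 0], "jaw": 1},
  {"dp": [0, 15, -0.2], "rotation": [0, 0, 0], "jaw": 1},
  {"dp": [0, 20, -0.2], "rotation": [0, 0, 0], "jaw": 1},
  {"dp": [0, 20, -0.2], "rotation": [0, 0, 0], "jaw": 1},
  {"dp": [0, 20, -0.2], "rotation": [0, 0, 0], "jaw": 1},
  {"dp": [0, 15, -0.2], "rotation": [0, 0, 0], "jaw": 1},
  {"dp": [0, 0, 0], "rotation": [0, 0, 0], "jaw": 1},
])

```text
time_s: 7.67
eef_pos: [0.5173, 0.19, 0.1825]
tool_rot: [0.019, 1.571, -0.017]
wrist_force: [0.1, 0.0, -1.4]
grip_width: 0.543
```

Run:
```python
from h import *
s=status.get_obs();print(s['time_s'],s['eef_pos'],R.from_rotvec(s['tool_rot']).as_matrix().round(3).tolist(),s['wrist_force'])
b=snap('scene','scene6.png');b=b[:,:,::-1]
a=vision.snapshot('side')[:,:,::-1]
cv2.imwrite('pics/c6.png',np.hstack([cv2.resize(b[180:330,340:490],(395,395)),cv2.resize(a[120:220,260:360],(395,395))]))
```

```text
7.6667 [0.51725475 0.19002805 0.18254088] [[0.0, 0.023, 1.0], [0.001, 1.0, -0.023], [-1.0, 0.001, 0.0]] [ 0.14817028  0.01455388 -1.40787894]
```

View pics/c6.png

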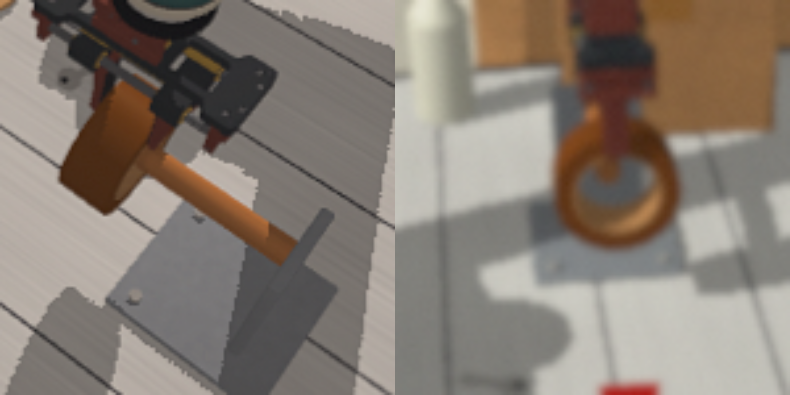

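The rod tip is inside the roll's hole and close to concentric once perspective is allowed for. I advance.

Emit:
move_arm([
  {"dp": [0, 15, -0.2], "rotation": [0, 0, 0], "jaw": 1},
  {"dp": [0, 20, -0.2], "rotation": [0, 0, 0], "jaw": 1},
  {"dp": [0, 20, -0.2], "rotation": [0, 0, 0], "jaw": 1},
  {"dp": [0, 20, -0.3], "rotation": [0, 0, 0], "jaw": 1},
  {"dp": [0, 20, -0.3], "rotation": [0, 0, 0], "jaw": 1},
  {"dp": [0, 15, -0.3], "rotation": [0, 0, 0], "jaw": 1},
  {"dp": [0, 0, 0], "rotation": [0, 0, 0], "jaw": 1},
  {"dp": [8, 0, 0], "rotation": [0, 0, 0], "jaw": 1},
  {"dp": [8, 0, 0], "rotation": [0, 0, 0], "jaw": 1},
  {"dp": [5, 0, 0], "rotation": [0, 0, 0], "jaw": 1},
  {"dp": [2, 0, 0], "rotation": [0, 0, 0], "jaw": 1},
  {"dp": [0, 0, 0], "rotation": [0, 0, 0], "jaw": 1},
])

```text
time_s: 8.77
eef_pos: [0.5168, 0.298, 0.1585]
tool_rot: [0.017, 1.573, -0.019]
wrist_force: [-0.0, -0.4, -2.7]
grip_width: 0.54
```

Emit:
move_arm([
  {"dp": [1, 0, 0], "rotation": [0, 0, 0], "jaw": 1},
  {"dp": [0.5, 0, 0], "rotation": [0, 0, 0], "jaw": 1},
  {"dp": [0, 0, 0], "rotation": [0, 0, 0], "jaw": -0.35},
  {"dp": [0, 0, 0], "rotation": [0, 0, 0], "jaw": -0.35},
  {"dp": [0, 0, 0], "rotation": [0, 0, 0], "jaw": -0.35},
  {"dp": [0, 0, 0], "rotation": [0, 0, 0], "jaw": -0.35},
  {"dp": [-8, 0, 0], "rotation": [0, 0, 0], "jaw": -0.35},
  {"dp": [-15, 0, 0], "rotation": [0, 0, 0], "jaw": -0.35},
  {"dp": [-25, 0, 0], "rotation": [0, 0, 0], "jaw": -0.35},
  {"dp": [-25, 0, 0], "rotation": [0, 0, 0], "jaw": -0.35},
])

```text
time_s: 9.6
eef_pos: [0.5169, 0.2989, 0.232]
tool_rot: [0.016, 1.572, -0.018]
wrist_force: [-0.5, 0.3, 0.3]
grip_width: 0.676
```

Run:
```python
from h import *
s=status.get_obs();print(s['time_s'],s['eef_pos'],s['wrist_force'],s['grip_width'])
np.save('pics/w7.npy',wpose());snap('wrist','w7.png')
```

```text
9.6 [0.51693627 0.298889   0.23195304] [-0.53349541  0.26169799  0.31485136] 0.675710591608863
```

View pics/w7.png

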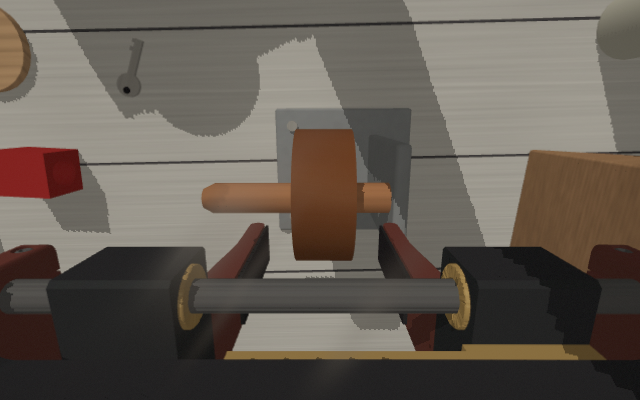

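The brown roll hangs on the rod at about column 323. I now slide it back to the upright with closed fingers.

Emit:
move_arm([
  {"dp": [0, -15, 0], "rotation": [0, 0, 0], "jaw": 1},
  {"dp": [0, -24, -1], "rotation": [0, 0, 0], "jaw": 1},
  {"dp": [0, -20, -1], "rotation": [0, 0, 0], "jaw": 1},
  {"dp": [0, 0, 0], "rotation": [0, 0, 0], "jaw": 1},
  {"dp": [10, 0, 0], "rotation": [0, 0, 0], "jaw": 1},
  {"dp": [22, 0, 0], "rotation": [0, 0, 0], "jaw": 1},
  {"dp": [22, 0, 0], "rotation": [0, 0, 0], "jaw": 1},
  {"dp": [14, 0, 0], "rotation": [0, 0, 0], "jaw": 1},
  {"dp": [4, 0, 0], "rotation": [0, 0, 0], "jaw": 1},
  {"dp": [0, 0, 0], "rotation": [0, 0, 0], "jaw": 1},
])

```text
time_s: 10.48
eef_pos: [0.5129, 0.2403, 0.1572]
tool_rot: [0.016, 1.574, -0.018]
wrist_force: [0.8, 0.6, 1.3]
grip_width: 0.006
```

Emit:
move_arm([
  {"dp": [0, 8, 0], "rotation": [0, 0, 0], "jaw": 1},
  {"dp": [0, 8, 0], "rotation": [0, 0, 0], "jaw": 1},
  {"dp": [0, 7, 0], "rotation": [0, 0, 0], "jaw": 1},
  {"dp": [0, 7, 0], "rotation": [0, 0, 0], "jaw": 1},
  {"dp": [0, 7, 0], "rotation": [0, 0, 0], "jaw": 1},
  {"dp": [0, 6, 0], "rotation": [0, 0, 0], "jaw": 1},
  {"dp": [0, 4, 0], "rotation": [0, 0, 0], "jaw": 1},
  {"dp": [0, 0, 0], "rotation": [0, 0, 0], "jaw": 1},
])

```text
time_s: 11.15
eef_pos: [0.5153, 0.2883, 0.1593]
tool_rot: [0.017, 1.57, -0.016]
wrist_force: [0.1, -0.7, -0.1]
grip_width: 0.004
```

Emit:
move_arm([
  {"dp": [0, -12, 0], "rotation": [0, 0, 0], "jaw": 1},
  {"dp": [-22, -5, 0], "rotation": [0, 0, 0], "jaw": -1},
  {"dp": [-35, -20, 0], "rotation": [0, 0, 0], "jaw": -1},
  {"dp": [-35, -30, 0], "rotation": [0, 0, 3], "jaw": -1},
  {"dp": [0, -36, 4], "rotation": [0, 0, 0], "jaw": -1},
  {"dp": [0, -36, 4], "rotation": [0, 0, 0], "jaw": -1},
  {"dp": [0, -36, 4], "rotation": [0, 0, 0], "jaw": -1},
])

```text
time_s: 11.73
eef_pos: [0.5233, 0.1132, 0.2351]
tool_rot: [0.115, 1.565, 0.081]
wrist_force: [-0.0, -0.7, -0.5]
grip_width: 0.419
```

Run:
```python
from h import *
s=status.get_obs();print(s['time_s'],s['eef_pos'],R.from_rotvec(s['tool_rot']).as_matrix().round(3).tolist(),s['joints'].round(2))
np.save('pics/w8.npy',wpose());snap('wrist','w8.png')
```

```text
11.7333 [0.52326795 0.11315302 0.23512416] [[0.005, 0.022, 1.0], [0.125, 0.992, -0.022], [-0.992, 0.125, 0.002]] [-0.01  0.24  1.66  0.13  1.24 -1.6 ]
```

View pics/w8.png

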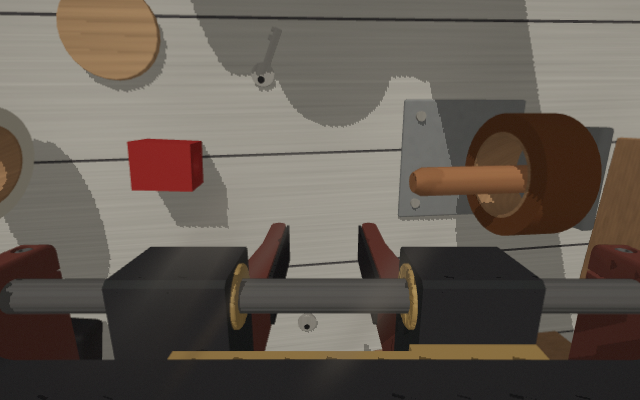

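I typed the rotation into the wrong field in one row (a z turn of 3, clipped to 7.16°), which tilted the tool in free air with no contact. I undo it now. The view shows the brown roll back at the upright (columns 465–600). Next I move over to the white roll.

Emit:
move_arm([
  {"dp": [0, 0, 0], "rotation": [0, 0, -0.1245], "jaw": -1},
  {"dp": [-5, -30, 2], "rotation": [0, 0, 0], "jaw": -1},
  {"dp": [-5, -36, 2.5], "rotation": [0, 0, 0], "jaw": -1},
  {"dp": [-5, -36, 2], "rotation": [0, 0, 0], "jaw": -1},
  {"dp": [0, -36, 2], "rotation": [0, 0, 0], "jaw": -1},
  {"dp": [0, -36, 2], "rotation": [0, 0, 0], "jaw": -1},
  {"dp": [0, -36, 2], "rotation": [0, 0, 0], "jaw": -1},
  {"dp": [0, -36, 2], "rotation": [0, 0, 0], "jaw": -1},
  {"dp": [0, -36, 2], "rotation": [0, 0, 0], "jaw": -1},
  {"dp": [0, -25, 2], "rotation": [0, 0, 0], "jaw": -1},
  {"dp": [0, 0, 0], "rotation": [0, 0, 0], "jaw": -1},
])

```text
time_s: 12.7
eef_pos: [0.535, -0.197, 0.249]
tool_rot: [0.019, 1.57, -0.022]
wrist_force: [-0.7, -0.5, 0.1]
grip_width: 1.002
```

Run:
```python
from h import *
s=status.get_obs();print(s['time_s'],s['eef_pos'],R.from_rotvec(s['tool_rot']).as_matrix().round(3).tolist(),s['joints'].round(2))
np.save('pics/w9.npy',wpose());snap('wrist','w9.png')
```

```text
12.7 [ 0.53502608 -0.19701477  0.24896282] [[0.0, 0.026, 1.0], [-0.002, 1.0, -0.026], [-1.0, -0.002, 0.0]] [-0.47  0.29  1.54 -0.    1.31 -2.02]
```

View pics/w9.png

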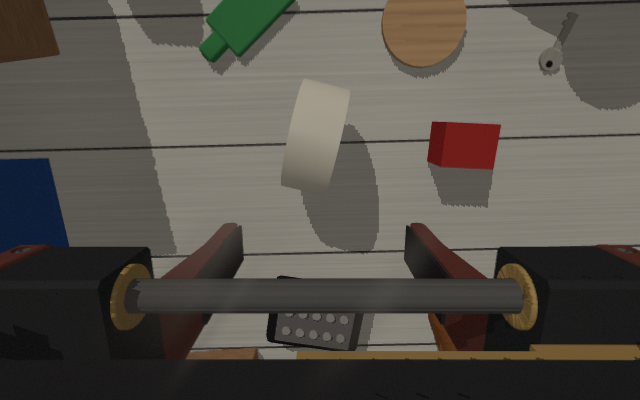

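Run:
```python
from h import *
a=cv2.imread('pics/w9.png');T=np.load('pics/w9.npy')
A=cv2.resize(a[110:180,415:515],None,fx=6,fy=6,interpolation=cv2.INTER_CUBIC)
cv2.imwrite('pics/c9.png',np.clip(A*1.6,0,255).astype(np.uint8))
h=cv2.cvtColor(a,cv2.COLOR_BGR2HSV)
A=a[70:205,270:365].astype(int);m=np.zeros(a.shape[:2],np.uint8)
m[70:205,270:365]=((A[...,2]-A[...,0]>22)).astype(np.uint8)
m=cv2.morphologyEx(m,cv2.MORPH_OPEN,np.ones((3,3)))
c=max(cv2.findContours(m,0,1)[0],key=cv2.contourArea);print(cv2.boundingRect(c),cv2.contourArea(c),cv2.minAreaRect(c))
q=cv2.approxPolyDP(c,6,True).reshape(-1,2);print(q.tolist())
for r in range(80,196,10):
    x=np.where(m[r])[0]
    if len(x):print(r,x.min(),x.max())
```

```text
(297, 100, 10, 6) 31.0 ((301.5, 102.5), (5.0, 9.0), 90.0)
[[297, 101], [306, 105]]
90 300 302
100 299 329
```

View pics/c9.png

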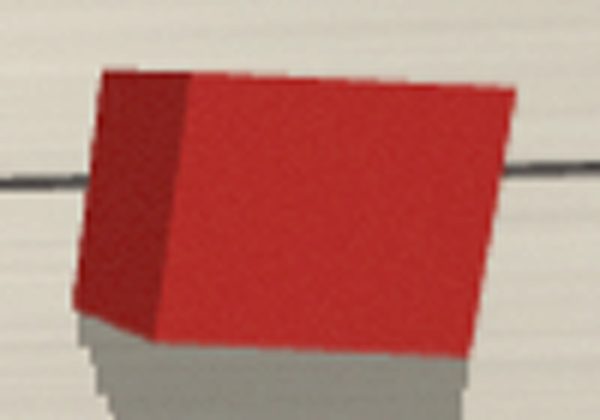

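No face shows an obvious dark bore, so I compare the ±y faces with stretched contrast.

Run:
```python
from h import *
def st(f,box,lo,hi):
    a=cv2.imread('pics/'+f)[...,2].astype(float);x0,y0,x1,y1=box
    return cv2.resize(np.clip((a[y0:y1,x0:x1]-lo)/(hi-lo)*255,0,255).astype(np.uint8),(260,260),interpolation=cv2.INTER_NEAREST)
o=[st('scene0.png',(298,185,333,225),80,130),st('w5.png',(222,138,246,195),60,160),st('w9.png',(424,118,450,172),60,140),
st('w8.png',(190,138,206,195),60,160),st('w7.png',(45,140,85,205),50,130),st('w1.png',(328,178,400,248),80,180)]
cv2.imwrite('pics/f.png',np.vstack([np.hstack(o[:3]),np.hstack(o[3:])]))
a=cv2.imread('pics/w7.png');print(a[150:200:4,50:84:3,2])
```

```text
[[129 129 129 125 122 118  98  89  79  78 154 155]
 [ 78  79  79  78  79  79  79  78  79  79 107 153]
 [ 79  79  79  78  79  79  78  79  78  78 109 146]
 [ 79  79  79  84  85  82  83  82  79  78  99 100]
 [ 79  81  89  88  88  87  88  87  80  78 102 107]
 [ 79  88  90  90  90  90  89  89  87  79  90 107]
 [ 78  89  90  89  90  90  91  89  87  79  79 106]
 [ 79  80  88  89  88  89  89  88  83  79  79 107]
 [ 78  79  81  85  87  86  85  84  78  79  79 105]
 [ 79  79  79  79  79  81  79  79  79  79  79 103]
 [ 78  79  78  78  79  79  79  79  80  85 106 107]
 [ 78  79  78  79  82  95 107 107 107 107 107 108]
 [ 99 107 106 105 105 105 105 105 105 104 104 105]]
```

View pics/f.png

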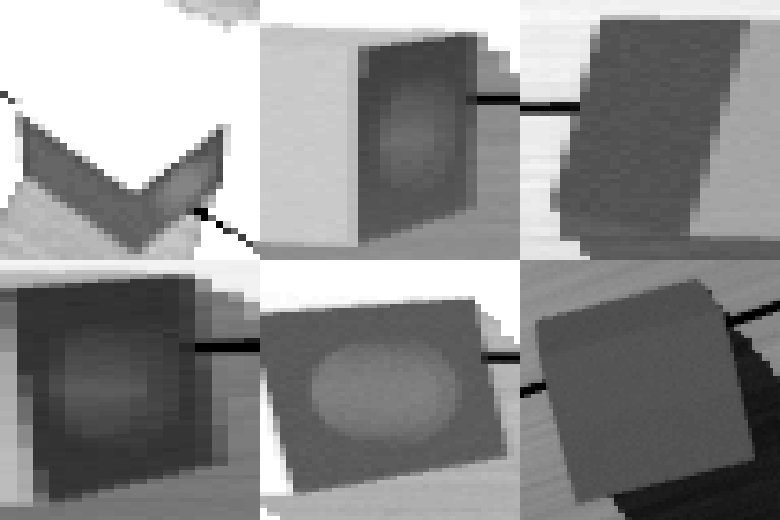

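The bore is on the +y face, seen in w5, w7 and w8 as a round patch slightly brighter than the face. The −y face is plain. That overturns my earlier guess: the mouth already points at the rod, so no half turn is needed. Now the white roll's edges.

Run:
```python
from h import *
a=cv2.imread('pics/w9.png');T=np.load('pics/w9.npy')
g=cv2.GaussianBlur(a,(3,3),0).astype(float)
d=np.abs(np.diff(g,axis=1)).sum(2)
for r in range(85,190,8):
    print(r,[(c,int(d[r,c])) for c in range(275,360) if d[r,c]>14 and d[r,c]==d[r,c-2:c+3].max()])
A=cv2.resize(a[70:200,265:375],None,fx=4.6,fy=4.6,interpolation=cv2.INTER_CUBIC);cv2.imwrite('pics/c10.png',np.clip((A-60.)*1.5,0,255).astype(np.uint8))
```

```text
85 [(300, 29)]
93 [(297, 30), (349, 22)]
101 [(295, 33), (348, 31)]
109 [(293, 34), (346, 24)]
117 [(291, 36), (345, 28)]
125 [(289, 29), (343, 73), (347, 28), (352, 27)]
133 [(287, 19), (341, 75), (359, 47)]
141 [(339, 105)]
149 [(337, 58)]
157 [(335, 50)]
165 [(281, 22), (333, 43)]
173 [(280, 34), (331, 34)]
181 [(280, 49), (329, 19)]
189 [(299, 17)]
```

View pics/c10.png

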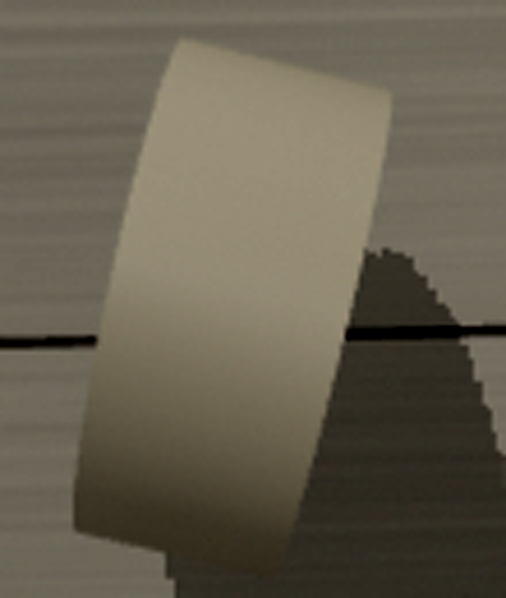

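Run:
```python
from h import *
T=np.load('pics/w9.npy')
z=lambda x,y:(265+x/4.6-.4,70+y/4.6-.4)
f=[(181,38),(390,92),(74,530),(275,575)]
o,d=ray('wrist',[np.mean([z(*f[0]),z(*f[1])],0),np.mean([z(*f[2]),z(*f[3])],0)],T)
ds=[np.array([v[0],v[2]])/np.hypot(v[0],v[2]) for v in d];b=ds[0]+ds[1]
cx=o[0]-b[0]/b[1]*(o[2]-.058);print('cx',cx)
# edges with surface height
def surf(uv,cx,rx=.058):
    z=.112
    for _ in range(15):
        p=onz('wrist',[uv],z,T)[0]; z=.058+np.sqrt(max(0,rx**2-((p[0]-cx)/np.cos(.24))**2))
    return p
rows=[109,117,133,149,157]
L=np.array([surf((293.5-(r-109)*.2215+.5,r),cx) for r in rows]);Rr=np.array([surf((346.5-(r-109)*.238+.5,r),cx) for r in rows])
print(L.round(4));print(Rr.round(4))
for E in(L,Rr):
    p=np.polyfit(E[:,0],E[:,1],1);print(np.degrees(np.arctan(p[0])),'y at cx',np.polyval(p,cx))
```

```text
cx 0.4911346643553047
[[ 0.4612 -0.2217  0.1071]
 [ 0.4683 -0.2233  0.111 ]
 [ 0.4823 -0.2269  0.1153]
 [ 0.4966 -0.2308  0.1157]
 [ 0.504  -0.233   0.1145]]
[[ 0.4625 -0.1732  0.1079]
 [ 0.4695 -0.1752  0.1116]
 [ 0.4835 -0.1791  0.1155]
 [ 0.4978 -0.1827  0.1156]
 [ 0.5053 -0.1846  0.1141]]
-14.787062718536781 y at cx -0.22945242327823412
-14.892619553263135 y at cx -0.1809178904336835
```

White roll refined to (0.491,−0.205), yaw −14.8°; the edges give 46.9 mm width against 48. Descending.

Emit:
move_arm([
  {"dp": [0, 0, 0], "rotation": [0.117, 0, 0], "jaw": -1},
  {"dp": [0, 0, 0], "rotation": [0.117, 0, 0], "jaw": -1},
  {"dp": [0, -9.5, -20], "rotation": [0, 0, 0], "jaw": -1},
  {"dp": [0, -9.5, -20.5], "rotation": [0, 0, 0], "jaw": -1},
  {"dp": [30, 0, 0], "rotation": [0, 0, 0], "jaw": -1},
  {"dp": [30, 0, 0], "rotation": [0, 0, 0], "jaw": -1},
  {"dp": [30, 0, 0], "rotation": [0, 0, 0], "jaw": -1},
  {"dp": [28, 0, 0], "rotation": [0, 0, 0], "jaw": -1},
  {"dp": [20, 0, 0], "rotation": [0, 0, 0], "jaw": -1},
  {"dp": [12, 0, 0], "rotation": [0, 0, 0], "jaw": -1},
  {"dp": [0, 0, 0], "rotation": [0, 0, 0], "jaw": -1},
])

```text
time_s: 13.67
eef_pos: [0.4887, -0.1974, 0.0966]
tool_rot: [0.203, 1.567, -0.198]
wrist_force: [-0.6, 0.0, 0.7]
grip_width: 1.001
```

Run:
```python
from h import *
s=status.get_obs();print(s['time_s'],s['eef_pos'],R.from_rotvec(s['tool_rot']).as_matrix().round(3).tolist())
snap('wrist','w11.png')
```

```text
13.6667 [ 0.48871674 -0.19736347  0.09655733] [[-0.005, 0.253, 0.968], [0.004, 0.968, -0.253], [-1.0, 0.002, -0.006]]
```

View pics/w11.png

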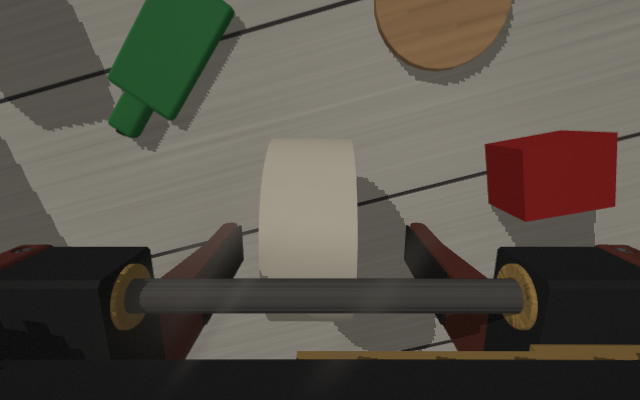

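The roll sits 7 mm to the left of centre (column 309 against 323). I shift over and close.

Emit:
move_arm([
  {"dp": [0, -7, 0], "rotation": [0, 0, 0], "jaw": -1},
  {"dp": [0, 0, 0], "rotation": [0, 0, 0], "jaw": 1},
  {"dp": [0, 0, 0], "rotation": [0, 0, 0], "jaw": 1},
  {"dp": [0, 0, 0], "rotation": [0, 0, 0], "jaw": 1},
  {"dp": [0, 0, 0], "rotation": [0, 0, 0], "jaw": 1},
  {"dp": [0, 0, 0], "rotation": [0, 0, 0], "jaw": 1},
  {"dp": [0, 0, 0], "rotation": [0, 0, 0], "jaw": 1},
  {"dp": [0, 0, 0], "rotation": [0, 0, 0], "jaw": 1},
  {"dp": [0, 0, 0], "rotation": [0, 0, 0], "jaw": 1},
])

```text
time_s: 14.47
eef_pos: [0.4897, -0.2064, 0.0994]
tool_rot: [0.201, 1.561, -0.2]
wrist_force: [0.3, 1.1, 2.4]
grip_width: 0.544
```

Emit:
move_arm([
  {"dp": [-8, 0, 0], "rotation": [0, 0, 0], "jaw": 1},
  {"dp": [-14, 0, 0], "rotation": [0, 0, 0], "jaw": 1},
  {"dp": [-20, 0, 0], "rotation": [0, 0, 0], "jaw": 1},
  {"dp": [-22, 0, 0], "rotation": [0, 0, 0], "jaw": 1},
  {"dp": [-22, 0, 0], "rotation": [0, 0, 0], "jaw": 1},
  {"dp": [-22, 0, 0], "rotation": [0, 0, 0], "jaw": 1},
  {"dp": [-22, 0, 0], "rotation": [-0.06, 0, 0], "jaw": 1},
  {"dp": [-20, 0, 0], "rotation": [-0.09, 0, 0], "jaw": 1},
  {"dp": [0, 0, 0], "rotation": [-0.085, 0, 0], "jaw": 1},
  {"dp": [0, 0, 0], "rotation": [0, 0, 0], "jaw": 1},
])

```text
time_s: 15.3
eef_pos: [0.49, -0.2069, 0.2507]
tool_rot: [0.013, 1.569, -0.015]
wrist_force: [-0.3, 0.2, -2.9]
grip_width: 0.542
```

Run:
```python
from h import *
s=status.get_obs();print(s['time_s'],s['eef_pos'],R.from_rotvec(s['tool_rot']).as_matrix().round(3).tolist(),s['wrist_force'],s['grip_width'])
snap('wrist','w12.png')
```

```text
15.3 [ 0.49000786 -0.20690265  0.25074972] [[0.002, 0.018, 1.0], [-0.001, 1.0, -0.018], [-1.0, -0.001, 0.002]] [-0.2777595   0.17246251 -2.89771839] 0.5420906737273384
```

View pics/w12.png

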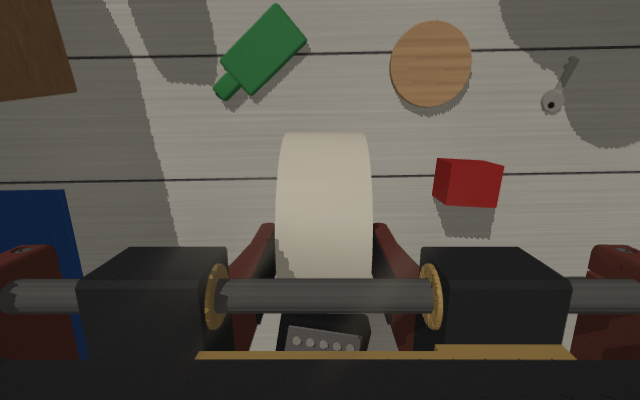

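The white roll is held square. I carry it to just off the rod tip, at hole-centre height.

Emit:
move_arm([
  {"dp": [0, 24, 1.5], "rotation": [0, 0, 0], "jaw": 1},
  {"dp": [0, 35, 1.7], "rotation": [0, 0, 0], "jaw": 1},
  {"dp": [0, 35, 1.7], "rotation": [0, 0, 0], "jaw": 1},
  {"dp": [0, 35, 1.7], "rotation": [0, 0, 0], "jaw": 1},
  {"dp": [0, 35, 1.7], "rotation": [0, 0, 0], "jaw": 1},
  {"dp": [0, 35, 1.7], "rotation": [0, 0, 0], "jaw": 1},
  {"dp": [0, 35, 1.7], "rotation": [0, 0, 0], "jaw": 1},
  {"dp": [0, 35, 1.7], "rotation": [0, 0, 0], "jaw": 1},
  {"dp": [20, 35, 1.7], "rotation": [0, 0, 0], "jaw": 1},
  {"dp": [25, 25, 1.5], "rotation": [0, 0, 0], "jaw": 1},
  {"dp": [24, 0, 0], "rotation": [0, 0, 0], "jaw": 1},
  {"dp": [0, 0, 0], "rotation": [0, 0, 0], "jaw": 1},
])

```text
time_s: 16.35
eef_pos: [0.5083, 0.1231, 0.1752]
tool_rot: [0.016, 1.581, -0.017]
wrist_force: [-0.4, 0.3, -3.4]
grip_width: 0.544
```

Run:
```python
from h import *
s=status.get_obs();print(s['time_s'],s['eef_pos'],R.from_rotvec(s['tool_rot']).as_matrix().round(3).tolist(),s['wrist_force'])
snap('wrist','w13.png')
```

```text
16.35 [0.5083398  0.12305242 0.17522654] [[-0.011, 0.021, 1.0], [-0.001, 1.0, -0.021], [-1.0, -0.001, -0.01]] [-0.41540109  0.31555322 -3.35005954]
```

View pics/w13.png

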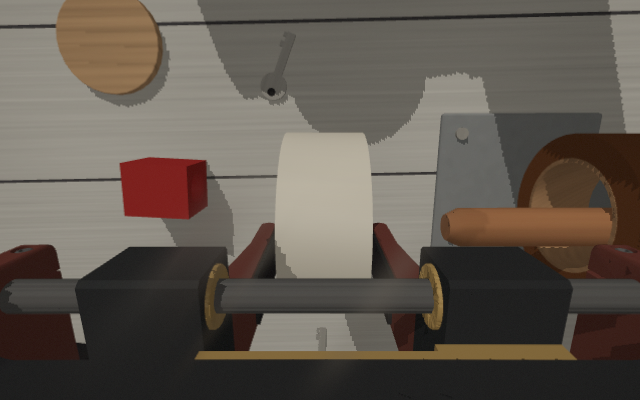

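Emit:
move_arm([
  {"dp": [0, 0, 2], "rotation": [0, 0, 0], "jaw": 1},
  {"dp": [0, 0, 0], "rotation": [0, 0, 0], "jaw": 1},
])

```text
time_s: 16.57
eef_pos: [0.5162, 0.1213, 0.1815]
tool_rot: [0.018, 1.569, -0.018]
wrist_force: [0.3, 0.5, -3.1]
grip_width: 0.545
```

Emit:
move_arm([
  {"dp": [0, 12, -0.6], "rotation": [0, 0, 0], "jaw": 1},
  {"dp": [0, 17, -0.6], "rotation": [0, 0, 0], "jaw": 1},
  {"dp": [0, 17, -0.6], "rotation": [0, 0, 0], "jaw": 1},
  {"dp": [0, 17, -0.6], "rotation": [0, 0, 0], "jaw": 1},
  {"dp": [0, 17, -0.6], "rotation": [0, 0, 0], "jaw": 1},
  {"dp": [0, 17, -0.4], "rotation": [0, 0, 0], "jaw": 1},
  {"dp": [0, 17, 0], "rotation": [0, 0, 0], "jaw": 1},
  {"dp": [0, 14, 0], "rotation": [0, 0, 0], "jaw": 1},
  {"dp": [0, 0, 0], "rotation": [0, 0, 0], "jaw": 1},
  {"dp": [0, 0, 0], "rotation": [0, 0, 0], "jaw": 1},
])

```text
time_s: 17.4
eef_pos: [0.5146, 0.2506, 0.181]
tool_rot: [0.016, 1.57, -0.015]
wrist_force: [-0.3, 0.2, -3.3]
grip_width: 0.546
```

Run:
```python
from h import *
s=status.get_obs();print(s['time_s'],s['eef_pos'],s['wrist_force'])
b=vision.snapshot('scene')[:,:,::-1]
a=vision.snapshot('wrist')[:,:,::-1]
cv2.imwrite('pics/c14.png',np.hstack([cv2.resize(b[180:330,340:490],(395,395)),cv2.resize(a[50:350,170:470],(395,395))]))
```

```text
17.4 [0.51463179 0.25055719 0.18104776] [-0.26912603  0.16599521 -3.3042279 ]
```

View pics/c14.png

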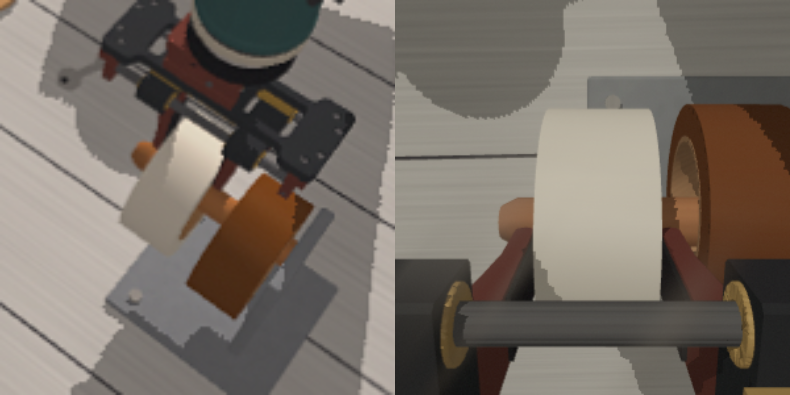

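The white roll is on the rod outside the brown one, with the rod tip protruding at the left. I lower and release it.

Emit:
move_arm([
  {"dp": [8, 0, 0], "rotation": [0, 0, 0], "jaw": 1},
  {"dp": [8, 0, 0], "rotation": [0, 0, 0], "jaw": 1},
  {"dp": [5, 0, 0], "rotation": [0, 0, 0], "jaw": 1},
  {"dp": [2.5, 0, 0], "rotation": [0, 0, 0], "jaw": 1},
  {"dp": [0, 0, 0], "rotation": [0, 0, 0], "jaw": -0.3},
  {"dp": [0, 0, 0], "rotation": [0, 0, 0], "jaw": -0.3},
  {"dp": [0, 0, 0], "rotation": [0, 0, 0], "jaw": -0.3},
  {"dp": [0, 0, 0], "rotation": [0, 0, 0], "jaw": -0.3},
  {"dp": [-8, 0, 0], "rotation": [0, 0, 0], "jaw": -0.3},
  {"dp": [-16, 0, 0], "rotation": [0, 0, 0], "jaw": -0.3},
  {"dp": [-25, 0, 0], "rotation": [0, 0, 0], "jaw": -0.3},
  {"dp": [-20, 0, 0], "rotation": [0, 0, 0], "jaw": -0.3},
])

```text
time_s: 18.5
eef_pos: [0.5143, 0.2501, 0.2276]
tool_rot: [0.017, 1.57, -0.016]
wrist_force: [0.5, 0.3, 0.1]
grip_width: 0.65
```

Run:
```python
from h import *
s=status.get_obs();print(s['time_s'],s['eef_pos'],s['wrist_force'])
snap('wrist','w15.png')
```

```text
18.5 [0.51433062 0.25008526 0.22762954] [0.48838415 0.30007027 0.10915014]
```

View pics/w15.png

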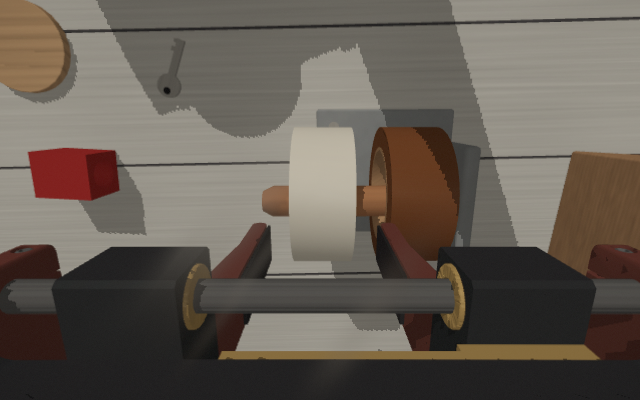

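Both rolls hang, with the white outside (columns 290–355). I push the white back with closed fingers.

Emit:
move_arm([
  {"dp": [0, -20, 0], "rotation": [0, 0, 0], "jaw": 1},
  {"dp": [0, -25, 0], "rotation": [0, 0, 0], "jaw": 1},
  {"dp": [0, -12, 0], "rotation": [0, 0, 0], "jaw": 1},
  {"dp": [0, 0, 0], "rotation": [0, 0, 0], "jaw": 1},
  {"dp": [15, 0, 0], "rotation": [0, 0, 0], "jaw": 1},
  {"dp": [22, 0, 0], "rotation": [0, 0, 0], "jaw": 1},
  {"dp": [20, 0, 0], "rotation": [0, 0, 0], "jaw": 1},
  {"dp": [11, 0, 0], "rotation": [0, 0, 0], "jaw": 1},
  {"dp": [0, 0, 0], "rotation": [0, 0, 0], "jaw": 1},
  {"dp": [0, 8, 0], "rotation": [0, 0, 0], "jaw": 1},
  {"dp": [0, 8, 0], "rotation": [0, 0, 0], "jaw": 1},
])

```text
time_s: 19.47
eef_pos: [0.5142, 0.21, 0.1587]
tool_rot: [0.018, 1.569, -0.016]
wrist_force: [-0.1, -0.9, -0.4]
grip_width: 0.001
```

Emit:
move_arm([
  {"dp": [0, 7, 0], "rotation": [0, 0, 0], "jaw": 1},
  {"dp": [0, 7, 0], "rotation": [0, 0, 0], "jaw": 1},
  {"dp": [0, 7, 0], "rotation": [0, 0, 0], "jaw": 1},
  {"dp": [0, 6, 0], "rotation": [0, 0, 0], "jaw": 1},
  {"dp": [0, 5, 0], "rotation": [0, 0, 0], "jaw": 1},
  {"dp": [0, 0, 0], "rotation": [0, 0, 0], "jaw": 1},
])

```text
time_s: 19.97
eef_pos: [0.5142, 0.2423, 0.1581]
tool_rot: [0.017, 1.57, -0.015]
wrist_force: [-0.2, 0.4, 0.8]
grip_width: 0.004
```

Emit:
move_arm([
  {"dp": [0, 2, 0], "rotation": [0, 0, 0], "jaw": 1},
  {"dp": [0, 0, 0], "rotation": [0, 0, 0], "jaw": 1},
])

```text
time_s: 20.13
eef_pos: [0.5141, 0.2431, 0.1579]
tool_rot: [0.017, 1.571, -0.016]
wrist_force: [1.2, -1.8, 1.0]
grip_width: 0.007
```

Emit:
move_arm([
  {"dp": [0, -12, 0], "rotation": [0, 0, 0], "jaw": 1},
  {"dp": [-15, -12, 0], "rotation": [0, 0, 0], "jaw": 1},
  {"dp": [-30, -25, 0], "rotation": [0, 0, 0], "jaw": -1},
  {"dp": [-30, -33, 0], "rotation": [0, 0, 0], "jaw": -1},
  {"dp": [-15, -35, 0], "rotation": [0, 0, 0], "jaw": -1},
  {"dp": [0, 0, 0], "rotation": [0, 0, 0], "jaw": -1},
  {"dp": [0, 0, 0], "rotation": [0, 0, 0], "jaw": -1},
])

```text
time_s: 20.72
eef_pos: [0.5122, 0.1265, 0.2468]
tool_rot: [0.02, 1.569, -0.018]
wrist_force: [0.9, 0.3, -0.5]
grip_width: 0.348
```

Run:
```python
from h import *
s=status.get_obs();print(s['time_s'],s['eef_pos'],R.from_rotvec(s['tool_rot']).as_matrix().round(3).tolist())
np.save('pics/w16.npy',wpose());snap('wrist','w16.png')
```

```text
20.7167 [0.51215642 0.12645095 0.24675971] [[0.002, 0.024, 1.0], [0.001, 1.0, -0.024], [-1.0, 0.001, 0.002]]
```

View pics/w16.png

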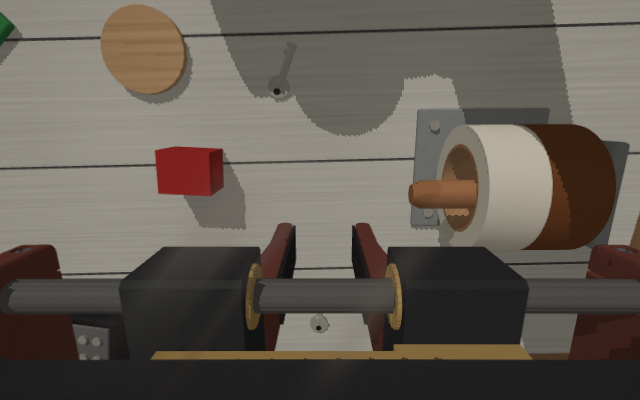

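The rolls are together against the upright with about 50 mm of rod showing. Now I measure the cap's top and the rod tip precisely.

Run:
```python
from h import *
T=np.load('pics/w9.npy');z=lambda x,y:(415+x/6-.4,110+y/6-.4)
C=onz('wrist',[z(190,72),z(515,88),z(468,355),z(155,342)],.05,T);print('cap w9',C.round(4).tolist(),C.mean(0).round(4))
T=np.load('pics/w5.npy');z=lambda x,y:(0+x/3-.4,90+y/3-.4)
C=onz('wrist',[z(532,163),z(694,176),z(693,305),z(537,293)],.05,T);print('cap w5',C.round(4).tolist(),C.mean(0).round(4))
b=cv2.imread('pics/w16.png');T=np.load('pics/w16.npy')
h=cv2.cvtColor(b,cv2.COLOR_BGR2HSV);m=((h[...,0]<20)&(h[...,1]>100)).astype(np.uint8);m[:172]=0;m[215:]=0;m[:,:405]=0;m[:,480:]=0
for c in range(408,440,3):
    r=np.where(m[:,c])[0]
    if len(r): print(c,r.min(),r.max(),onz('wrist',[(c,(r.min()+r.max())/2)],.14,T).round(4))
A=cv2.resize(b[130:215,140:250],None,fx=5,fy=5,interpolation=cv2.INTER_CUBIC);B=cv2.resize(b[160:225,400:490],None,fx=5,fy=5,interpolation=cv2.INTER_CUBIC)
cv2.imwrite('pics/c16.png',A);cv2.imwrite('pics/c16b.png',B)
```

```text
cap w9 [[0.4774, -0.0601, 0.05], [0.4818, -0.0005, 0.05], [0.5311, -0.004, 0.05], [0.5271, -0.0634, 0.05]] [ 0.5044 -0.032   0.05  ]
cap w5 [[0.4772, -0.0598, 0.05], [0.4819, 0.0001, 0.05], [0.5314, -0.0037, 0.05], [0.5267, -0.0633, 0.05]] [ 0.5043 -0.0317  0.05  ]
408 192 194 [[0.5119 0.2004 0.14  ]]
411 185 203 [[0.5129 0.203  0.14  ]]
414 183 205 [[0.513  0.2056 0.14  ]]
417 182 206 [[0.513  0.2082 0.14  ]]
420 180 207 [[0.5126 0.2108 0.14  ]]
423 180 207 [[0.5127 0.2134 0.14  ]]
426 180 207 [[0.5128 0.216  0.14  ]]
429 180 207 [[0.5128 0.2186 0.14  ]]
432 180 207 [[0.5129 0.2212 0.14  ]]
435 180 207 [[0.513  0.2238 0.14  ]]
438 180 207 [[0.513  0.2264 0.14  ]]
```

View pics/c16.png

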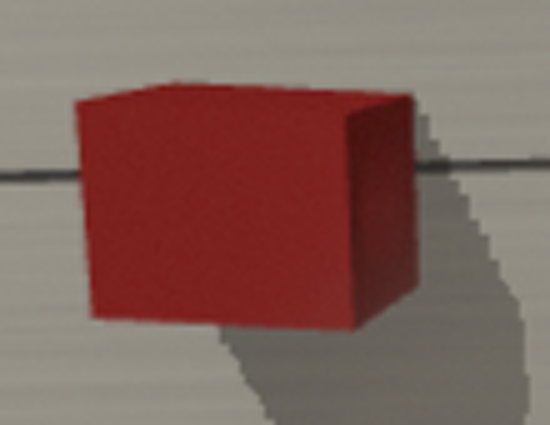

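View pics/c16b.png

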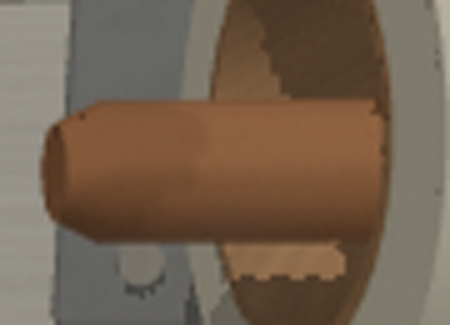

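Cap centre agrees across two views at (0.5044,−0.032), yaw −4.4°, top 59.8 × 49.5 mm as given, with the mouth at +y. The rod tip is at (0.5128,0.203), pointing along (0.025,1). I go over the cap and turn the jaws across it.

Emit:
move_arm([
  {"dp": [0, -30, -1], "rotation": [0, 0, 0], "jaw": -1},
  {"dp": [0, -36, -1], "rotation": [0, 0, 0], "jaw": -1},
  {"dp": [0, -36, -1], "rotation": [0, 0, 0], "jaw": -1},
  {"dp": [0, -36, -1], "rotation": [0, 0, 0], "jaw": -1},
  {"dp": [0, -20.7, 0], "rotation": [0, 0, 0], "jaw": -1},
  {"dp": [0, 0, 0], "rotation": [0.115, 0, 0], "jaw": -1},
  {"dp": [0, 0, 0], "rotation": [0.116, 0, 0], "jaw": -1},
  {"dp": [0, 0, 0], "rotation": [0.116, 0, 0], "jaw": -1},
  {"dp": [0, 0, 0], "rotation": [0.116, 0, 0], "jaw": -1},
  {"dp": [0, 0, 0], "rotation": [0.116, 0, 0], "jaw": -1},
  {"dp": [0, 0, 0], "rotation": [0.116, 0, 0], "jaw": -1},
  {"dp": [0, 0, 0], "rotation": [0.116, 0, 0], "jaw": -1},
])

```text
time_s: 21.77
eef_pos: [0.5037, -0.0289, 0.2442]
tool_rot: [0.654, 1.473, -0.653]
wrist_force: [-0.1, -0.4, -0.9]
grip_width: 1.0
```

Emit:
move_arm([
  {"dp": [0, 0, 0], "rotation": [0.116, 0, 0], "jaw": -1},
  {"dp": [0, 0, 0], "rotation": [0.116, 0, 0], "jaw": -1},
  {"dp": [0, 0, 0], "rotation": [0.116, 0, 0], "jaw": -1},
  {"dp": [0, 0, 0], "rotation": [0.116, 0, 0], "jaw": -1},
  {"dp": [0, 0, 0], "rotation": [0.116, 0, 0], "jaw": -1},
  {"dp": [0, 0, 0], "rotation": [0.116, 0, 0], "jaw": -1},
  {"dp": [0, 0, 0], "rotation": [0.115, 0, 0], "jaw": -1},
  {"dp": [0, 0, 0], "rotation": [0, 0, 0], "jaw": -1},
  {"dp": [0, 0, 0], "rotation": [0, 0, 0], "jaw": -1},
])

```text
time_s: 22.52
eef_pos: [0.5039, -0.0293, 0.2447]
tool_rot: [1.259, 1.179, -1.26]
wrist_force: [-0.3, -0.1, -0.1]
grip_width: 0.999
```

Run:
```python
from h import *
s=status.get_obs();print(s['time_s'],s['eef_pos'],R.from_rotvec(s['tool_rot']).as_matrix().round(3).tolist(),s['joints'].round(2))
np.save('pics/w17.npy',wpose());snap('wrist','w17.png')
```

```text
22.5167 [ 0.50390469 -0.02933314  0.24465626] [[-0.002, 0.998, -0.067], [0.001, -0.067, -0.998], [-1.0, -0.002, -0.001]] [-0.2   0.2   1.68  0.    1.26 -0.13]
```

View pics/w17.png

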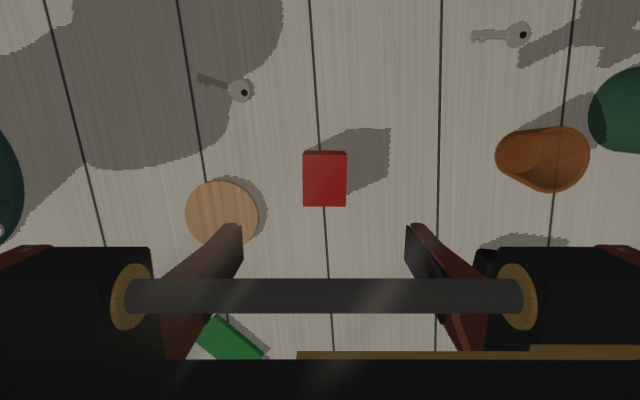

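The cap appears square to the tool and centred at column 325. Before descending I check that the left finger clears the coaster.

Run:
```python
from h import *
T=np.load('pics/w17.npy');C=onz('wrist',[(185,214),(258,214),(221,180)],.01,T);print(C.round(4))
T=np.load('pics/w16.npy');C=onz('wrist',[(101,50),(186,50),(143,5),(143,94)],.01,T);print(C.round(4))
T=np.load('pics/w17.npy');C=onz('wrist',[(303,154),(347,154),(347.5,207),(303,207)],.05,T);print(C.round(4),C.mean(0))
```

```text
[[ 0.3211 -0.0714  0.01  ]
 [ 0.4154 -0.0778  0.01  ]
 [ 0.374  -0.0301  0.01  ]]
[[ 0.3658 -0.1245  0.01  ]
 [ 0.3679 -0.0272  0.01  ]
 [ 0.3207 -0.0689  0.01  ]
 [ 0.4148 -0.0844  0.01  ]]
[[ 4.829e-01 -4.000e-04  5.000e-02]
 [ 5.318e-01 -3.700e-03  5.000e-02]
 [ 5.293e-01 -6.490e-02  5.000e-02]
 [ 4.778e-01 -6.140e-02  5.000e-02]] [ 0.50547123 -0.03260349  0.05      ]
```

Emit:
move_arm([
  {"dp": [20, 1, 3], "rotation": [0, 0, 0], "jaw": -1},
  {"dp": [36, 0, 0], "rotation": [0, 0, 0], "jaw": -1},
  {"dp": [36, 0, 0], "rotation": [0, 0, 0], "jaw": -1},
  {"dp": [36, 0, 0], "rotation": [0, 0, 0], "jaw": -1},
  {"dp": [36, 0, 0], "rotation": [0, 0, 0], "jaw": -1},
  {"dp": [30, 0, 0], "rotation": [0, 0, 0], "jaw": -1},
  {"dp": [20, 0, 0], "rotation": [0, 0, 0], "jaw": -1},
  {"dp": [12, 0, 0], "rotation": [0, 0, 0], "jaw": -1},
  {"dp": [5, 0, 0], "rotation": [0, 0, 0], "jaw": -1},
  {"dp": [0, 0, 0], "rotation": [0, 0, 0], "jaw": -1},
  {"dp": [0, 0, 0], "rotation": [0, 0, 0], "jaw": -1},
])

```text
time_s: 23.48
eef_pos: [0.5055, -0.0332, 0.015]
tool_rot: [1.261, 1.175, -1.261]
wrist_force: [-0.5, -0.0, 0.3]
grip_width: 0.999
```

Run:
```python
from h import *
s=status.get_obs();print(s['time_s'],s['eef_pos'],R.from_rotvec(s['tool_rot']).as_matrix().round(3).tolist(),s['wrist_force'])
snap('wrist','w18.png')
```

```text
23.4833 [ 0.5054543  -0.03322904  0.01497734] [[0.0, 0.998, -0.071], [0.0, -0.071, -0.998], [-1.0, 0.0, -0.0]] [-0.45903256 -0.0117582   0.32794501]
```

View pics/w18.png

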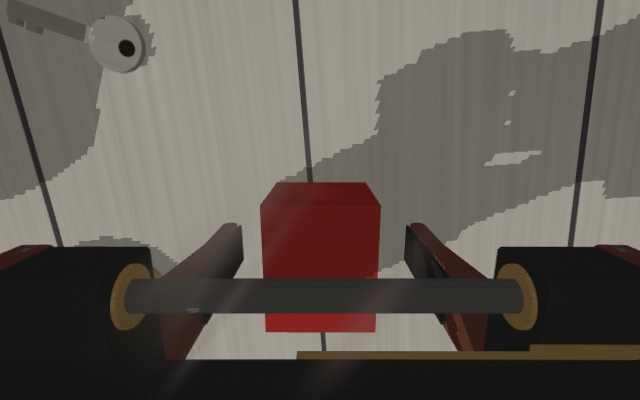

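The cap is centred between the fingers (columns 261–381). I close and lift.

Emit:
move_arm([
  {"dp": [0, 0, 0], "rotation": [0, 0, 0], "jaw": 1},
  {"dp": [0, 0, 0], "rotation": [0, 0, 0], "jaw": 1},
  {"dp": [0, 0, 0], "rotation": [0, 0, 0], "jaw": 1},
  {"dp": [0, 0, 0], "rotation": [0, 0, 0], "jaw": 1},
  {"dp": [0, 0, 0], "rotation": [0, 0, 0], "jaw": 1},
  {"dp": [0, 0, 0], "rotation": [0, 0, 0], "jaw": 1},
  {"dp": [0, 0, 0], "rotation": [0, 0, 0], "jaw": 1},
  {"dp": [0, 0, 0], "rotation": [0, 0, 0], "jaw": 1},
], grip_force=40)

```text
time_s: 24.2
eef_pos: [0.5052, -0.0334, 0.015]
tool_rot: [1.262, 1.175, -1.262]
wrist_force: [-1.5, 0.5, 3.4]
grip_width: 0.563
```

Run:
```python
from h import *
for i in range(1):
    s=status.get_obs();print(s['time_s'],s['eef_pos'],s['grip_width'],R.from_rotvec(s['tool_rot']).as_matrix().round(3).tolist())
```

```text
24.2 [ 0.5051953  -0.03335581  0.01495441] 0.5633129801508876 [[0.0, 0.997, -0.072], [0.0, -0.072, -0.997], [-1.0, -0.0, -0.0]]
```

Emit:
move_arm([
  {"dp": [-10, 0, 0], "rotation": [0, 0, 0], "jaw": 1},
  {"dp": [-20, 0, 0], "rotation": [0, 0, 0], "jaw": 1},
  {"dp": [-30, 0, 0], "rotation": [0, 0, 0], "jaw": 1},
  {"dp": [-30, 0, 0], "rotation": [-0.047, 0, 0], "jaw": 1},
  {"dp": [-25, 0, 0], "rotation": [0, 0, 0], "jaw": 1},
  {"dp": [0, 0.3, -25], "rotation": [0, 0, 0], "jaw": 1},
  {"dp": [0, 0.3, -36], "rotation": [0, 0, 0], "jaw": 1},
  {"dp": [0, 0.3, -36], "rotation": [0, 0, 0], "jaw": 1},
  {"dp": [0, 0.3, -36], "rotation": [0, 0, 0], "jaw": 1},
  {"dp": [0, 0.3, -30], "rotation": [0, 0, 0], "jaw": 1},
  {"dp": [0, 0.2, -15], "rotation": [0, 0, 0], "jaw": 1},
  {"dp": [0, 0, -5], "rotation": [0, 0, 0], "jaw": 1},
])

```text
time_s: 25.2
eef_pos: [0.5113, 0.152, 0.1304]
tool_rot: [1.227, 1.199, -1.225]
wrist_force: [0.4, 0.1, -1.1]
grip_width: 0.563
```

Emit:
move_arm([
  {"dp": [0, 0, 0], "rotation": [0, 0, 0], "jaw": 1},
  {"dp": [0, 0, 0], "rotation": [0, 0, 0], "jaw": 1},
])

```text
time_s: 25.37
eef_pos: [0.5112, 0.1489, 0.13]
tool_rot: [1.227, 1.198, -1.227]
wrist_force: [-0.6, -0.8, -1.7]
grip_width: 0.567
```

Run:
```python
from h import *
s=status.get_obs();print(s['time_s'],s['eef_pos'],R.from_rotvec(s['tool_rot']).as_matrix().round(3).tolist(),s['wrist_force'],s['grip_width'])
np.save('pics/w19.npy',wpose())
a=snap('wrist','w19.png');b=snap('scene','s19.png')[:,:,::-1];c=snap('side','d19.png')[:,:,::-1]
cv2.imwrite('pics/c19.png',np.hstack([cv2.resize(b[210:310,360:460],(395,395),interpolation=cv2.INTER_CUBIC),cv2.resize(c[125:205,275:355],(395,395),interpolation=cv2.INTER_CUBIC)]))
```

```text
25.3667 [0.51123567 0.14889923 0.12998177] [[-0.0, 1.0, -0.024], [-0.0, -0.024, -1.0], [-1.0, -0.0, 0.0]] [-0.57811684 -0.78001534 -1.72630791] 0.5667613078175748
```

View pics/w19.png

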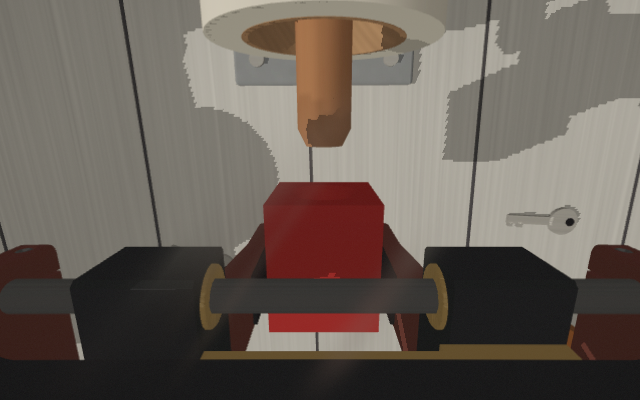

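View pics/c19.png

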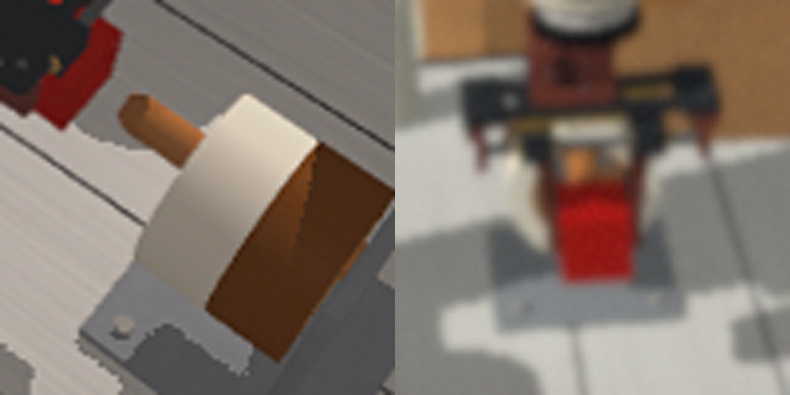

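The wrist view shows the cap's centre at column 323 and the rod's axis at column 324, so the lateral alignment is good. I advance slowly and watch the force.

Emit:
move_arm([
  {"dp": [0, 0, -8], "rotation": [0, 0, 0], "jaw": 1},
  {"dp": [0, 0, -8], "rotation": [0, 0, 0], "jaw": 1},
  {"dp": [0, 0, -6], "rotation": [0, 0, 0], "jaw": 1},
  {"dp": [0, 0, -4], "rotation": [0, 0, 0], "jaw": 1},
  {"dp": [0, 0, -4], "rotation": [0, 0, 0], "jaw": 1},
  {"dp": [0, 0, 0], "rotation": [0, 0, 0], "jaw": 1},
])

```text
time_s: 26.02
eef_pos: [0.5123, 0.1804, 0.1299]
tool_rot: [1.227, 1.198, -1.226]
wrist_force: [0.4, -0.1, -1.2]
grip_width: 0.565
```

Run:
```python
from h import *
s=status.get_obs();print(s['time_s'],s['eef_pos'],s['wrist_force'],s['torque'])
a=snap('wrist','w20.png');b=snap('scene','s20.png')[:,:,::-1]
cv2.imwrite('pics/c20.png',np.hstack([cv2.resize(b[210:310,360:460],(395,395),interpolation=cv2.INTER_CUBIC),cv2.resize(a[:,:,::-1][0:350,150:500],(395,395))]))
```

```text
26.0167 [0.51227273 0.18043213 0.12987241] [ 0.40906679 -0.05825085 -1.15800337] [-0.03285314  0.13237294  0.04595022]
```

View pics/c20.png

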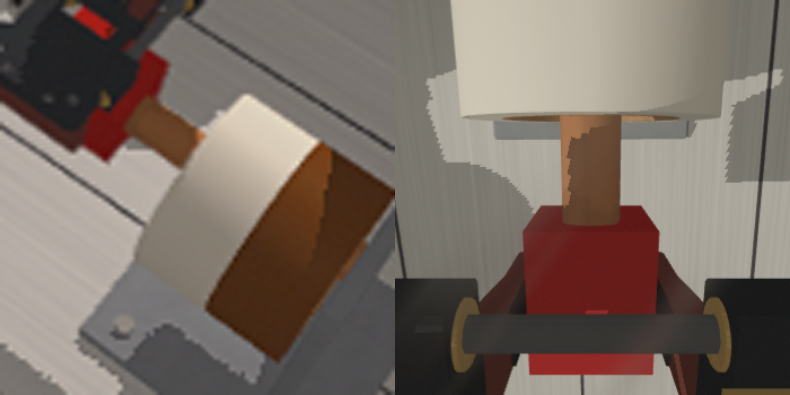

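The rod has entered the bore with no side force. I continue home.

Emit:
move_arm([
  {"dp": [0, 0, -5], "rotation": [0, 0, 0], "jaw": 1},
  {"dp": [0, 0, -5], "rotation": [0, 0, 0], "jaw": 1},
  {"dp": [0, 0, -5], "rotation": [0, 0, 0], "jaw": 1},
  {"dp": [0, 0, -5], "rotation": [0, 0, 0], "jaw": 1},
  {"dp": [0, 0, -4], "rotation": [0, 0, 0], "jaw": 1},
  {"dp": [0, 0, -3], "rotation": [0, 0, 0], "jaw": 1},
  {"dp": [0, 0, 0], "rotation": [0, 0, 0], "jaw": 1},
])

```text
time_s: 26.7
eef_pos: [0.5129, 0.2072, 0.1299]
tool_rot: [1.228, 1.198, -1.227]
wrist_force: [-0.2, -0.5, 0.3]
grip_width: 0.568
```

Emit:
move_arm([
  {"dp": [0, 0, -2], "rotation": [0, 0, 0], "jaw": 1},
  {"dp": [0, 0, -1.5], "rotation": [0, 0, 0], "jaw": 1},
  {"dp": [0, 0, 0], "rotation": [0, 0, 0], "jaw": 1},
])

```text
time_s: 26.95
eef_pos: [0.513, 0.2101, 0.1299]
tool_rot: [1.228, 1.198, -1.227]
wrist_force: [-0.4, 0.7, -0.4]
grip_width: 0.569
```

Emit:
move_arm([
  {"dp": [0, 0, -1], "rotation": [0, 0, 0], "jaw": 1},
  {"dp": [0, 0, -1], "rotation": [0, 0, 0], "jaw": 1},
  {"dp": [0, 0, 0], "rotation": [0, 0, 0], "jaw": 1},
])

```text
time_s: 27.2
eef_pos: [0.513, 0.2112, 0.1299]
tool_rot: [1.226, 1.197, -1.228]
wrist_force: [-0.1, -4.6, 0.3]
grip_width: 0.567
```

Emit:
move_arm([
  {"dp": [0, 0, -1], "rotation": [0, 0, 0], "jaw": 1},
  {"dp": [0, 0, -0.5], "rotation": [0, 0, 0], "jaw": 1},
  {"dp": [0, 0, 0], "rotation": [0, 0, 0], "jaw": 1},
])

```text
time_s: 27.45
eef_pos: [0.513, 0.2112, 0.1298]
tool_rot: [1.224, 1.195, -1.229]
wrist_force: [0.1, -9.2, 0.3]
grip_width: 0.562
```

The position has stalled at y=0.2112 while the force rises to 9 N. That is the floor meeting the rod's end, since the mouth at 0.241 is still clear of the white roll. I give a slightly firmer push, then ease off, release and rise.

Emit:
move_arm([
  {"dp": [0, 0, -1.5], "rotation": [0, 0, 0], "jaw": 1},
  {"dp": [0, 0, 0], "rotation": [0, 0, 0], "jaw": 1},
  {"dp": [0, 0, 0], "rotation": [0, 0, 0], "jaw": 1},
])

```text
time_s: 27.7
eef_pos: [0.513, 0.2112, 0.1298]
tool_rot: [1.222, 1.194, -1.23]
wrist_force: [0.7, -15.9, 2.2]
grip_width: 0.57
```

Emit:
move_arm([
  {"dp": [0, 0, 3], "rotation": [0, 0, 0], "jaw": 1},
  {"dp": [0, 0, 0], "rotation": [0, 0, 0], "jaw": -0.6},
  {"dp": [0, 0, 0], "rotation": [0, 0, 0], "jaw": -0.6},
  {"dp": [0, 0, 0], "rotation": [0, 0, 0], "jaw": -0.6},
  {"dp": [0, 0, 0], "rotation": [0, 0, 0], "jaw": -0.6},
  {"dp": [0, 0, 0], "rotation": [0, 0, 0], "jaw": -0.6},
  {"dp": [-10, 0, 0], "rotation": [0, 0, 0], "jaw": -0.6},
  {"dp": [-20, 0, 0], "rotation": [0, 0, 0], "jaw": -0.6},
  {"dp": [-30, 0, 0], "rotation": [0, 0, 0], "jaw": -0.6},
  {"dp": [-30, 0, 15], "rotation": [0, 0, 0], "jaw": -0.6},
  {"dp": [-20, 0, 30], "rotation": [0, 0, 0], "jaw": -0.6},
  {"dp": [0, 0, 30], "rotation": [0, 0, 0], "jaw": -0.6},
])

```text
time_s: 28.7
eef_pos: [0.5142, 0.1375, 0.2454]
tool_rot: [1.231, 1.193, -1.218]
wrist_force: [0.9, 0.6, -0.1]
grip_width: 0.799
```

Run:
```python
from h import *
s=status.get_obs();print(s['time_s'],s['eef_pos'],s['wrist_force'],s['grip_width'])
np.save('pics/w21.npy',wpose())
a=snap('wrist','w21.png');b=snap('scene','s21.png')[:,:,::-1];c=snap('side','d21.png')[:,:,::-1]
cv2.imwrite('pics/c21.png',np.hstack([cv2.resize(b[210:340,360:490],(395,395),interpolation=cv2.INTER_CUBIC),cv2.resize(c[125:205,275:355],(395,395),interpolation=cv2.INTER_CUBIC)]))
```

```text
28.7 [0.51419938 0.137498   0.24540365] [ 0.87156559  0.60445554 -0.08694638] 0.7994483503144009
```

View pics/w21.png

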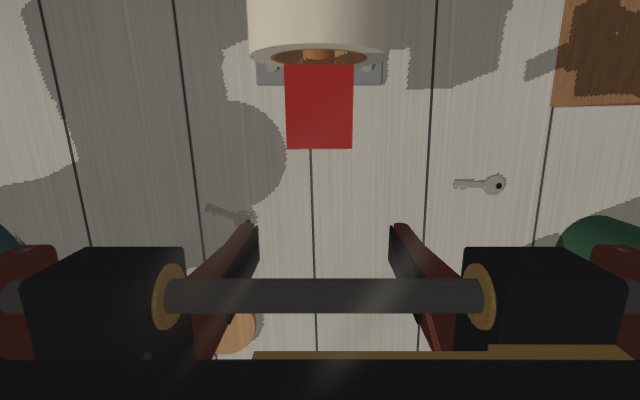

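View pics/c21.png

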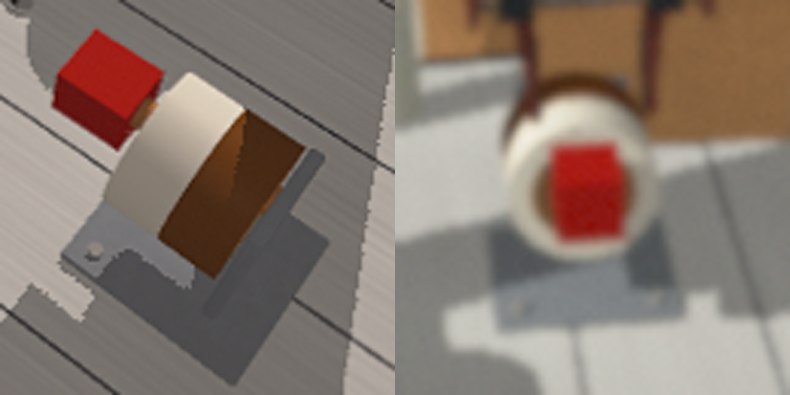

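View pics/s21.png

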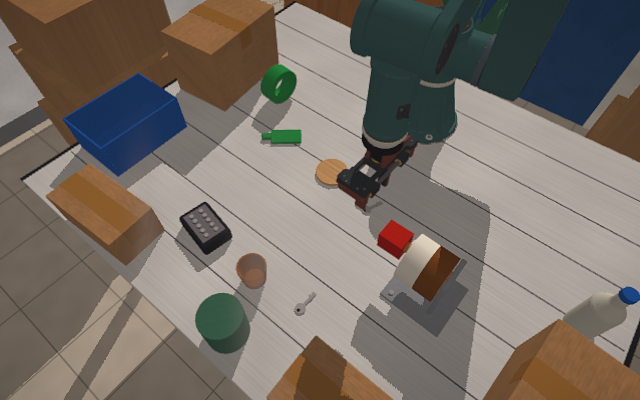

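Run:
```python
from h import *
T=np.load('pics/w21.npy')
C=onz('wrist',[(286.5,149.5),(352.5,149.5),(353.5,64.5),(284,64.5)],.163,T);print(C.round(4))
# scene: cap top corners from crop (395/130)
z=lambda x,y:(360+x/3.04-.4,210+y/3.04-.4)
D=onz('scene',[z(96,30),z(55,80),z(122,122),z(163,70)],.163);print(D.round(4))
print('white outer top edge / upright',onz('scene',[z(190,72)],.173),onz('scene',[z(312,150),z(322,158)],.16))
```

```text
[[0.488  0.181  0.163 ]
 [0.5382 0.1798 0.163 ]
 [0.539  0.2402 0.163 ]
 [0.4892 0.2413 0.163 ]]
[[0.4897 0.1811 0.163 ]
 [0.5442 0.1814 0.163 ]
 [0.5422 0.2375 0.163 ]
 [0.4874 0.2378 0.163 ]]
white outer top edge / upright [[0.48264402 0.25520046 0.173     ]] [[0.47467076 0.35248322 0.16      ]
 [0.47579869 0.36082534 0.16      ]]
```

From the images the cap's mouth is at y≈0.241 (111 mm from the root, ±2 mm). The easing-off happened while still gripped, so I press the cap's back squarely once more with closed fingers to be sure it is home.

Emit:
move_arm([
  {"dp": [0, -1, 0], "rotation": [0, 0, 0], "jaw": 1},
  {"dp": [0, 0, 0], "rotation": [0, 0, 0], "jaw": 1},
  {"dp": [0, 0, 0], "rotation": [0, 0, 0], "jaw": 1},
  {"dp": [25, 0, 0], "rotation": [0, 0, 0], "jaw": 1},
  {"dp": [35, 0, 0], "rotation": [0, 0, 0], "jaw": 1},
  {"dp": [30, 0, 0], "rotation": [0, 0, 0], "jaw": 1},
  {"dp": [18, 0, 0], "rotation": [0, 0, 0], "jaw": 1},
  {"dp": [0, 0, 0], "rotation": [0, 0, 0], "jaw": 1},
])

```text
time_s: 29.52
eef_pos: [0.5066, 0.1374, 0.1277]
tool_rot: [1.222, 1.204, -1.233]
wrist_force: [-0.2, 0.5, 0.3]
grip_width: 0.234
```

Run:
```python
from h import *
s=status.get_obs();print(s['time_s'],s['eef_pos'],R.from_rotvec(s['tool_rot']).as_matrix().round(3).tolist(),s['wrist_force'],s['grip_width'])
```

```text
29.5167 [0.50660171 0.13739427 0.12768385] [[-0.008, 1.0, -0.024], [-0.001, -0.024, -1.0], [-1.0, -0.008, 0.001]] [-0.24158174  0.52757731  0.31566328] 0.23371697327371893
```

Emit:
move_arm([
  {"dp": [0, 0, 0], "rotation": [0, 0, 0], "jaw": 1},
  {"dp": [0, 0, 0], "rotation": [0, 0, 0], "jaw": 1},
  {"dp": [0, 0, 0], "rotation": [0, 0, 0], "jaw": 1},
  {"dp": [0, 0, -10], "rotation": [0, 0, 0], "jaw": 1},
  {"dp": [0, 0, -10], "rotation": [0, 0, 0], "jaw": 1},
  {"dp": [0, 0, -5], "rotation": [0, 0, 0], "jaw": 1},
  {"dp": [0, 0, -3], "rotation": [0, 0, 0], "jaw": 1},
  {"dp": [0, 0, -3], "rotation": [0, 0, 0], "jaw": 1},
  {"dp": [0, 0, 0], "rotation": [0, 0, 0], "jaw": 1},
])

```text
time_s: 30.27
eef_pos: [0.5109, 0.1687, 0.132]
tool_rot: [1.227, 1.198, -1.227]
wrist_force: [-0.3, -0.2, -0.1]
grip_width: 0.007
```

Emit:
move_arm([
  {"dp": [0, 0, -1.5], "rotation": [0, 0, 0], "jaw": 1},
  {"dp": [0, 0, -1.5], "rotation": [0, 0, 0], "jaw": 1},
  {"dp": [0, 0, 0], "rotation": [0, 0, 0], "jaw": 1},
])

```text
time_s: 30.52
eef_pos: [0.5109, 0.1697, 0.1321]
tool_rot: [1.226, 1.196, -1.228]
wrist_force: [0.1, -5.5, 3.5]
grip_width: 0.003
```

Emit:
move_arm([
  {"dp": [0, 0, -2], "rotation": [0, 0, 0], "jaw": 1},
  {"dp": [0, 0, -1.5], "rotation": [0, 0, 0], "jaw": 1},
  {"dp": [0, 0, 0], "rotation": [0, 0, 0], "jaw": 1},
])

```text
time_s: 30.77
eef_pos: [0.5109, 0.1701, 0.1324]
tool_rot: [1.221, 1.193, -1.23]
wrist_force: [-2.2, -17.7, 10.8]
grip_width: 0.004
```

Emit:
move_arm([
  {"dp": [0, 0, -1.5], "rotation": [0, 0, 0], "jaw": 1},
  {"dp": [0, 0, 0], "rotation": [0, 0, 0], "jaw": 1},
])

```text
time_s: 30.93
eef_pos: [0.5108, 0.1701, 0.1325]
tool_rot: [1.219, 1.192, -1.231]
wrist_force: [-1.2, -23.9, 11.1]
grip_width: 0.006
```

A hard stop: 24 N and no further movement, with the back face at the same place as before. The cap is home. I retreat.

Emit:
move_arm([
  {"dp": [0, 0, 8], "rotation": [0, 0, 0], "jaw": 1},
  {"dp": [0, 0, 20], "rotation": [0, 0, 0], "jaw": 1},
  {"dp": [0, 0, 30], "rotation": [0, 0, 0], "jaw": 1},
  {"dp": [-20, 0, 30], "rotation": [0, 0, 0], "jaw": 0},
  {"dp": [-35, 0, 20], "rotation": [0, 0, 0], "jaw": -1},
  {"dp": [-35, 0, 10], "rotation": [0, 0, 0], "jaw": -1},
  {"dp": [-30, 0, 0], "rotation": [0, 0, 0], "jaw": -1},
  {"dp": [0, 0, 0], "rotation": [0, 0, 0], "jaw": -1},
  {"dp": [0, 0, 0], "rotation": [0, 0, 0], "jaw": -1},
  {"dp": [0, 0, 0], "rotation": [0, 0, 0], "jaw": -1},
])

```text
time_s: 31.77
eef_pos: [0.5076, 0.0581, 0.2512]
tool_rot: [1.228, 1.198, -1.228]
wrist_force: [0.7, -0.6, -0.6]
grip_width: 0.499
```

Run:
```python
from h import *
s=status.get_obs();print(s['time_s'],s['eef_pos'],s['wrist_force'])
a=snap('wrist','w22.png')[:,:,::-1];b=snap('scene','s22.png')[:,:,::-1]
cv2.imwrite('pics/c22.png',np.hstack([cv2.resize(b[190:340,350:490],(370,395),interpolation=cv2.INTER_CUBIC),cv2.resize(a,(430,395))]))
d=cv2.absdiff(b,cv2.imread('pics/scene0.png')).sum(2);
for n,(x,y) in dict(votive=(251,270),safe=(205,228),key2=(305,303),coaster=(332,172),spat=(288,136),green=(279,84)).items(): print(n,int((d[y-12:y+12,x-12:x+12]>60).sum()))
```

```text
31.7667 [0.50762283 0.05805114 0.25117009] [ 0.72438445 -0.59296795 -0.57241401]
votive 0
safe 0
key2 0
coaster 459
spat 19
green 0
```

View pics/c22.png

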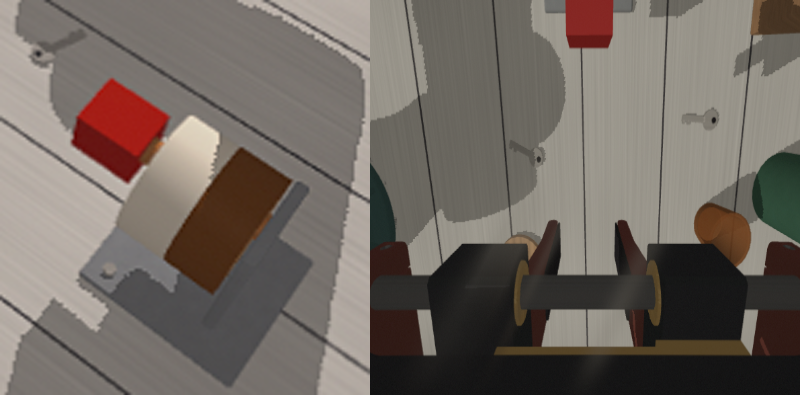

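The brown roll, white roll and cap are all seated, and the robot is clear of them. The coaster difference in that check is probably the arm covering it in the scene camera. Handing in.

```bash
python3 -c "
from cell import workorder
print(workorder.finish_job())"
```

```text
the job is handed in; nothing more can be done
None
```

The tape stand is loaded: the brown roll went on first, then the white one outside it. Both were pushed back to the upright, and then the red cap was pushed home. I handed the job in at about 32 s of the 72 allowed.

**What the last checks showed**
- **Cap:** it came to a hard stop when gripped (16 N) and again when pressed from behind (24 N), with no further movement. The images put its mouth about 111 mm from the root against the nominal 110, within the camera calibration of about 2 mm. They also show a clear gap to the white roll.
- **Other things on the table:** before-and-after pictures show no change at the votive, the key safe, the second key or the green roll. The spatula head differed by 19 pixels, which I did not look into. The first key was only seen in place by eye. The coaster could not be confirmed this way, probably because the arm blocked the camera, though the gripper passed about 30 mm clear of it.

**What disagreed on the way**
- **Cap direction:** I first took the cap's mouth to face away from the rod. Contrast-stretched pictures showed the opposite before I picked it up.
- **Move slip:** one row had a turn typed wrongly, which tilted the tool 7° in free air. It touched nothing and I undid it in the next row.

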